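Pack suture cartons into the tray corner

ROBOT

A 6-joint arm with a two-finger parallel gripper is mounted at the origin on the work surface. World frame = base frame: x ahead of the robot, y to its left, z up, the work surface at z = 0. Lengths are in m, angles in rad, forces in N, time in s.
With the tool pointing down it reaches from about 0.375 to 0.975 m from the base axis. Payload 3.8 kg.
Tool frame: the origin (TCP) lies at the very end of the fingers, on their centre line; the grasp point (between the pads) lies bot.grip_point_offset behind it (bot.grip_point_offset is the distance from the TCP to the grasp point, in m); z points along the fingers, y is the line along which they close (so a half turn about z gives the same grasp; the last joint's range is limited). The gripper opens to 85 mm and grips with 20 to 120 N. Pads are 22 mm wide; open, the fingers measure 114 mm over their backs; the gripper's body (76 mm by 85 mm) begins 54 mm behind the grasp point. The pads swing forward as they close: fully open they stand 13 mm farther back than shut.
Start: joints at [1.186, 0.264, 1.604, -0, 1.274, -0.037], TCP at [0.23, 0.635, 0.231] pointing down, gripper open.
Joint ranges: [-2.63, 2.63], [-0.94, 2.18], [0.31, 2.57], [-1.31, 4.45], [0, 2.66], [-2.55, 2.55]. Speed limits (rad/s): [2.57, 2.57, 3.14, 3.14, 3.14, 3.14].

INTERFACE

Orientations are given as a rotation vector (axis times angle).
In Python, from workcell import bot, vision gives the robot as it stands.
- The arm moves only by the tool play_rows, never from a script. Its argument "rows" is a list of rows, each an object of numbers: "dx", "dy", "dz": the shift along the tool's x, y, z as a fraction of full scale; "roll": the turn about the tool's z as a fraction of full scale; "fingers": the closure, from 0 (fully open) to 1 (shut). In form: [{"dx": .., "dy": .., "dz": .., "roll": .., "fingers": ..}, ...]. A call has 1 to 20 rows; each row shifts and turns the commanded pose from where the row before left it, along the tool's axes as they then stand; what a row does not reach is not made up. Full scale, the value 1, is 0.04 m for a shift and 4 degrees for a turn. A row lasts 1/12 s, in which the tool goes at most 41.7 mm and 7.16 degrees, less where a joint would pass 70% of its speed; a pose out of reach is approached as far as the arm can. A call with a number of a shift or a turn outside -1 to 1 is refused whole. A call with a gripper value outside its range is refused whole. The fingers move at their own pace and stop on an object; "grip_force" is the grip in N (left out, the last holds). Time passes only in rows, so rows that do not move let the fingers close. It gives the time, the measured TCP pose, the force and the opening at its end, in the units of the state.
- bot.read_state(): the state, without advancing time (a new reading comes with each control period).
- vision.read_camera(name): name is "scene" or "top" or "wrist"; returns a dict with "pixels" (400x640x3 uint8, red, green, blue), "depth" (400x640 float32, m along the optical axis (not along the pixel's ray), 0 where there is no reading), "fx", "fy", "cx", "cy" (pixels), "R" (3x3) and "t" (3): a world point X has camera coordinates R X + t. Camera axes: x right, y down, z forward; pixel columns grow to the right and rows downward; lengths in m; the calibration is good to about 2 mm. A picture is of the moment at which its call begins.
- bot.finish_job(): hands the job in, once; it reports no verdict.
The state is a dict: "time": time; "q": joint angles; "joint_vel": joint speeds; "joint_torque": joint torques, N m; "tool_pos": TCP position; "tcp_rot": TCP orientation; "wrist_force": force on the tool from outside, world axes, zero at the start; "torque": the same for the moment, N m; "width": opening from 0.0 (shut) to 1.0 (fully open).
Only numpy, scipy, OpenCV 4.12 (cv2) and the standard library are available. Lean on these libraries where they do the work, as an engineer would, in place of code of your own. Each camera call takes 0.05 s, during which the arm holds its last target. There are 200 camera calls.

TASK

Pack the two suture cartons from the rack upright into the steel tray, lying across its lane: first the thicker one, slid snugly into the corner between the end wall and the tall side wall, and only then the thinner one, flush against the tall wall and pushed up tight behind the first. The rack lets you hold a carton only by its small ends and the tray only by its broad faces, so stand each one on the mat and take it again the other way; set them into the tray gently, do not drop them in, and leave everything else on the bench where it is.

Things in the scene. Friction and masses are not known exactly. Their poses are not given: they have to be found in the camera images.
- thick_c (a point): centre (half-way up) of the thicker suture carton: a rigid box 60 mm long (its x axis), 36 mm thick (y), 50 mm high (z), about 0.17 kg, paper white with an olive band round its foot. It starts standing in one bay of the rack.
- thin_c (a point): centre (half-way up) of the thinner suture carton: the same box but 24 mm thick: 60 mm long (x), 24 mm thick (y), 50 mm high (z), about 0.12 kg. It starts standing in the other bay of the rack.
- thick: the thicker carton itself; origin at the centre of its underside.
- thin: the thinner carton itself; origin at the centre of its underside.
- rack: dark steel rack fixed to the bench: base plate 110 (x) x 104 (y) x 6 mm, origin at the centre of its underside, z up. Two bays side by side at y = +24 and -24 mm, each 40 mm wide between 8 mm cheeks that are 36 mm long (along x, centred) and rise 60 mm above the bench. Either carton may be in either bay, its length along x.
- rack_mid (a point): middle of the rack, 31 mm above the bench, half-way up the cartons. They stand on the plate, tops 56 mm above the bench, below the cheek tops. Their small end faces project 12 mm past the cheeks and are free; their broad faces are shut in between the cheeks.
- mat_top (a point): centre of the top of a thin black rubber mat, 150 (x) x 140 (y) mm, 2 mm thick, fixed to the bench between rack and tray and empty: room to set a carton down and take it again.
- corner (a point): reference corner of the fixed steel packing tray, at its floor (4 mm above the bench): where the inner faces of end wall and tall side wall meet. x runs along the lane away from the end wall, z up; the lane lies on the negative y side of the tall wall. Lane inside: 160 mm long (x 0 to 160), 68 mm wide (y 0 to -68).
- lane_mid (a point): centre of the tray's floor, at x = 80, y = -34 mm from the corner, same axes. Wall heights above the bench: tall side wall 64 mm (10 mm thick), other side wall 54 mm (6 mm thick), end wall 54 mm (6 mm thick); at the opposite end only a lip 20 mm high. The tall wall is the one nearer the robot, the end wall the one farther from rack and mat.
- lip (a point): top of the low lip, middle of the tray's open end (x = 163, y = -34 mm from the corner, 20 mm above the bench). A carton in the lane has its 60 mm length across it, its thickness along it, its top level with the 54 mm walls: no room for fingers at its small ends, only at its broad faces.
- scissors: small steel scissors with brass finger rings, about 135 x 60 x 8 mm, lying on the bench; stands by, leave it alone. Origin at the centre of its underside.
- needle_holder: steel needle holder with brass finger rings, about 135 x 60 x 8 mm, lying on the bench; stands by, leave it alone. Origin at the centre of its underside.
- injection_pad: round skin-coloured foam injection pad, 92 mm across, 34 mm high; stands by, leave it alone. Origin at the centre of its underside.
- gallipot: small steel cup, 60 mm across, 35 mm high; stands by, leave it alone. Origin at the centre of its underside.
Not all that is in view belongs to the job. Leave any blue look-alike of the thick alone. Leave any pink look-alike of the thin alone.

How it is judged:
By the outcome, as a careful person would: the job done as asked, in the order asked, and still so for the second after the job is handed in, with the robot touching nothing.
It also fails if it takes over 72 s, if anything falls off the work surface, if the arm or the gripper's body presses on something with over 40 N, if the wrist force passes 120 N, or if a joint passes its speed limit or range.

## Working session

There is one attempt and no reset: what is moved stays moved. The work goes in short steps, Python scripts to look and compute and a tool call to move; the robot and the scene stay as the last step left them, time stands still between calls to the robot, and variables do not carry over. Pictures are saved under pics/ and viewed, on a budget of 10 in all, crops included, one or two more only if the job needs it, and the job is handed in when it is done.

Besides the shell and the picture viewer there is one more tool, called after "Call:" in YAML: its name, and indented under it one key for each argument. play_rows: Moves the arm, as the interface text tells. Its arguments: {"type":"object","properties":{"rows":{"type":"array","items":{"type":"object","properties":{"dx":{"type":"number","minimum":-1,"maximum":1},"dy":{"type":"number","minimum":-1,"maximum":1},"dz":{"type":"number","minimum":-1,"maximum":1},"roll":{"type":"number","minimum":-1,"maximum":1},"fingers":{"type":"number"}}}},"grip_force":{"type":"number"}},"required":["rows"]}

```bash
ls; mkdir -p pics
cat > h.py <<'E'
import numpy as np, cv2
from workcell import bot, vision
def cam(n):
    c=vision.read_camera(n); c['R']=np.array(c['R']); c['t']=np.array(c['t']); return c
def save(c,name,crop=None,s=1):
    im=c['pixels'][:,:,::-1]
    if crop: u0,v0,u1,v1=crop; im=im[v0:v1,u0:u1]
    cv2.imwrite('pics/'+name,cv2.resize(im,None,fx=s,fy=s,interpolation=cv2.INTER_CUBIC))
def plane(c,uv,z):
    uv=np.atleast_2d(uv).astype(float)
    d=np.c_[(uv[:,0]-c['cx'])/c['fx'],(uv[:,1]-c['cy'])/c['fy'],np.ones(len(uv))]@c['R']
    o=-c['R'].T@c['t']
    return o+d*((z-o[2])/d[:,2])[:,None]
def dep(c):
    v,u=np.mgrid[:400,:640]; D=c['depth']
    P=np.stack([(u-c['cx'])/c['fx']*D,(v-c['cy'])/c['fy']*D,D],-1)
    W=(P-c['t'])@c['R']; W[D==0]=np.nan; return W
E
python3 - <<'E'
from h import *
s=bot.read_state(); print(s, bot.grip_point_offset)
a=cam('scene'); b=cam('top'); 
save(a,'s.png'); save(b,'t.png')
for c in(a,b): print(c['fx'],c['cx'],c['cy'],-c['R'].T@c['t'],c['R'].round(3).tolist())
E
```

```text
pics
{'time': 0.0, 'q': array([ 1.18608534e+00,  2.64763197e-01,  1.60532275e+00, -4.01592381e-06,
        1.27367792e+00, -3.69085789e-02]), 'joint_vel': array([ 1.83809699e-03, -2.00079435e-03,  1.37269146e-04,  1.15268708e-03,
        2.55231480e-05,  3.12449327e-04]), 'joint_torque': array([ 1.77752969e-03, -5.15097249e+01, -3.67324054e+01,  5.34685341e-06,
        1.26413174e-02, -2.31270866e-05]), 'tool_pos': array([0.22980867, 0.63393407, 0.22998291]), 'tcp_rot': array([-0.54349718, -3.0937636 ,  0.00333581]), 'wrist_force': array([-0.03102591,  0.90870204, -0.1435917 ]), 'torque': array([-0.02227688,  0.00862226,  0.0139751 ]), 'width': 0.9981875247986925} 0.0187
395.61433503562256 317.3629305675468 201.98932753596722 [ 0.91631668 -0.22389439  0.83244258] [[0.565, 0.825, 0.006], [0.717, -0.488, -0.498], [-0.408, 0.286, -0.867]]
510.5566610164758 324.9495502182319 211.11143747878708 [0.25901753 0.03764455 1.40331925] [[0.073, -0.997, 0.001], [-0.97, -0.071, -0.231], [0.23, 0.015, -0.973]]
```

View pics/t.png

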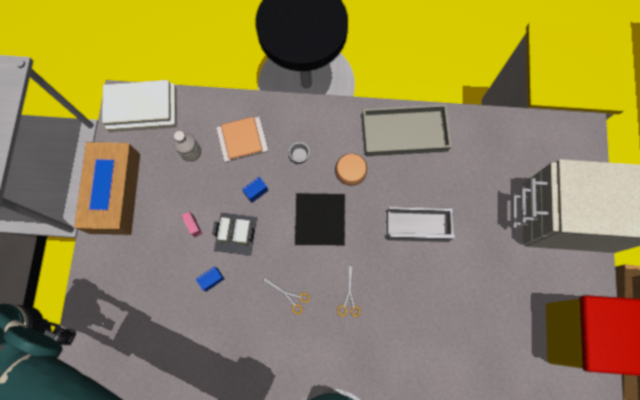

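View pics/s.png

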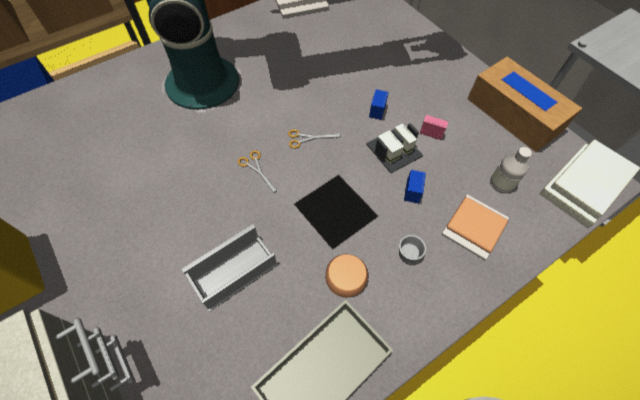

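The top view shows the rack at about (235,233) holding two white boxes at (223,230) and (240,232), the mat at (320,219) and the tray at (420,223). There are blue look-alikes at (255,188) and (209,279) and a pink one at (191,223), all outside the rack. The two white boxes in the rack fit the description. I'll confirm them in an enlarged crop and measure.

```bash
cat > m1.py <<'E'
from h import *
a=cam('scene'); b=cam('top')
ca=cv2.resize(a['pixels'][105:185,345:445],None,fx=4,fy=4,interpolation=cv2.INTER_CUBIC)
cb=cv2.resize(b['pixels'][200:280,180:280],None,fx=4,fy=4,interpolation=cv2.INTER_CUBIC)
cv2.imwrite('pics/rackcrop.png',np.hstack([ca,cb])[:,:,::-1])
def blobs(c,mask,lab,z,win,amin=30):
    u0,v0,u1,v1=win; m=np.zeros_like(mask,np.uint8); m[v0:v1,u0:u1]=mask[v0:v1,u0:u1]
    n,L,S,C=cv2.connectedComponentsWithStats(m)
    W=dep(c)
    for i in range(1,n):
        if S[i,4]<amin: continue
        cn=max(cv2.findContours((L==i).astype(np.uint8),0,2)[0],key=cv2.contourArea)
        box=cv2.boxPoints(cv2.minAreaRect(cn))
        p=plane(c,box,z)
        e=[np.linalg.norm(p[1]-p[0]),np.linalg.norm(p[2]-p[1])]
        k=(p[1]-p[0]) if e[0]>e[1] else (p[2]-p[1])
        print(lab,C[i].round(1),S[i,4],'ctr',p.mean(0).round(4),'edges',np.round(e,4),'ang',np.degrees(np.arctan2(k[1],k[0])).round(1),'depthz',np.nanmedian(W[L==i][:,2]).round(3))
def m(c): 
    p=c['pixels'].astype(int); return p.min(2),p.max(2)
mn,mx=m(b)
blobs(b,mn>175,'top white',.056,(205,205,262,260))
blobs(b,mx<45,'top mat',.002,(280,180,360,260),500)
blobs(b,mx<75,'top rack',.006,(205,205,262,260),100)
W=dep(b); 
sub=W[195:250,375:465].reshape(-1,3); 
for lo,hi in((.002,.010),(.012,.03),(.045,.058),(.058,.07)):
    q=sub[(sub[:,2]>lo)&(sub[:,2]<hi)]; print(lo,hi,len(q),q.min(0).round(3) if len(q) else'',q.max(0).round(3) if len(q) else '',np.median(q,0).round(4) if len(q) else '')
for n,c in(('top',b),('scene',a)): 
    W=dep(c); print(n,'bench z',np.nanmedian(W[150:300,150:450,2]))
E
python3 m1.py
```

```text
top white [223.4 228.2] 154 ctr [0.5105 0.328  0.056 ] edges [0.0565 0.0201] ang -3.6 depthz 0.055
top white [240.8 230.3] 253 ctr [0.5083 0.281  0.056 ] edges [0.0573 0.0326] ang -2.8 depthz 0.055
top mat [319.7 219. ] 2332 ctr [0.5676 0.0726 0.002 ] edges [0.1418 0.1346] ang 3.7 depthz 0.001
0.002 0.01 1298 [ 0.493 -0.332  0.002] [ 0.664 -0.079  0.01 ] [ 0.5762 -0.2054  0.004 ]
0.012 0.03 268 [ 0.519 -0.286  0.012] [ 0.606 -0.113  0.03 ] [ 0.5738 -0.1785  0.0199]
0.045 0.058 302 [ 0.519 -0.288  0.045] [ 0.61  -0.114  0.058] [ 0.5993 -0.2227  0.0525]
0.058 0.07 250 [ 0.519 -0.287  0.058] [ 0.604 -0.116  0.07 ] [ 0.5274 -0.2006  0.0629]
top bench z -5.222715019420658e-06
scene bench z 0.0022873424129779634
```

View pics/rackcrop.png

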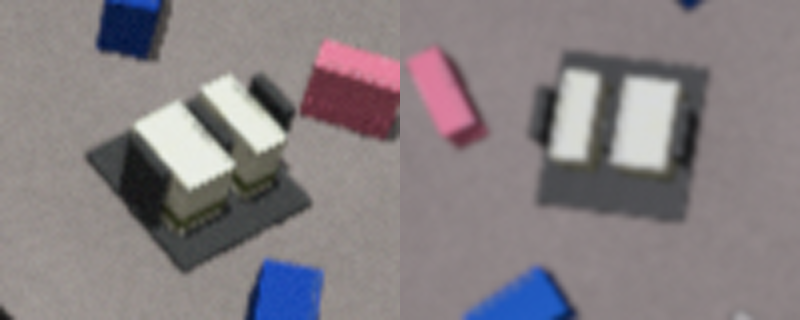

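The crop confirms it. The rack holds two white cartons with olive bands: the thicker at top-view pixel (240,231) and the thinner at (223,228). The blue and pink boxes lie outside the rack. I'll move over the rack now and refine from there with the wrist camera.

Call:
play_rows:
  rows:
    - {"dx": -0.68,"dy": -0.42,"fingers": 0}
    - {"dx": -0.68,"dy": -0.42}
    - {"dx": -0.68,"dy": -0.42}
    - {"dx": -0.68,"dy": -0.42}
    - {"dx": -0.68,"dy": -0.42}
    - {"dx": -0.68,"dy": -0.42}
    - {"dx": -0.68,"dy": -0.42}
    - {"dx": -0.68,"dy": -0.42}
    - {"dx": -0.68,"dy": -0.42}
    - {"dx": -0.68,"dy": -0.42}
    - {"dx": -0.68,"dy": -0.42}
    - {"dx": -0.68,"dy": -0.42}
    - {"dx": -0.68,"dy": -0.42}
    - {"dx": -0.68,"dy": -0.42}
    - {"roll": 1}
    - {"roll": 1}
    - {"roll": 1}
    - {"roll": 1}
    - {"roll": 1}
    - {"roll": 1}

```text
validation failed for argument at $.ro...
```

Call:
play_rows:
  rows:
    - {"roll": 1}
    - {"roll": 1}
    - {"roll": 1}
    - {"roll": 1}
    - {"roll": 1}
    - {"roll": 1}
    - {"roll": 1}
    - {"roll": 1}
    - {"roll": 1}
    - {"roll": 1}
    - {"roll": 1}
    - {"roll": 1}
    - {"roll": 0.2}
    - {}

```text
validation failed for argument at $.ro...
```

```bash
cat >> h.py <<'E'
from scipy.spatial.transform import Rotation as Ro
def st():
    s=bot.read_state(); R=Ro.from_rotvec(s['tcp_rot']).as_matrix()
    yaw=np.degrees(np.arctan2(R[1,1],R[0,1]))
    print('t',round(s['time'],2),'tcp',s['tool_pos'].round(4),'yaw_y',yaw.round(2),'zdir',R[:,2].round(3),'F',s['wrist_force'].round(1),'w',round(s['width'],3),'q6',s['q'][5].round(2))
    return s,R
def delta(tgt):
    s,R=st(); d=R.T@(np.array(tgt)-s['tool_pos']); print('units of 0.04 (dx,dy,dz):',(d/.04).round(2)); return d
E
python3 - <<'E'
from h import *
st(); c=cam('wrist'); save(c,'w1.png'); print(c['fx'],-c['R'].T@c['t'],c['R'].round(3).tolist())
E
```

```text
t 0.2 tcp [0.2299 0.6342 0.2304] yaw_y 70.08 zdir [-0.001 -0.001 -1.   ] F [0.7 0.7 0.2] w 0.996 q6 -0.04
307.56578486762777 [0.15818631 0.65868641 0.37263457] [[0.341, 0.94, -0.001], [0.898, -0.326, 0.296], [0.278, -0.102, -0.955]]
```

View pics/w1.png

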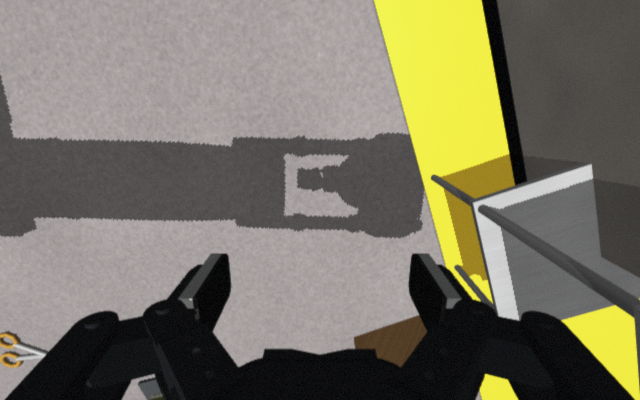

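Call:
play_rows:
  rows:
    - {"dx": -0.71,"dy": -0.5,"dz": 0,"roll": 0,"fingers": 0}
    - {"dx": -0.71,"dy": -0.5,"dz": 0,"roll": 0,"fingers": 0}
    - {"dx": -0.71,"dy": -0.5,"dz": 0,"roll": 0,"fingers": 0}
    - {"dx": -0.71,"dy": -0.5,"dz": 0,"roll": 0,"fingers": 0}
    - {"dx": -0.71,"dy": -0.5,"dz": 0,"roll": 0,"fingers": 0}
    - {"dx": -0.71,"dy": -0.5,"dz": 0,"roll": 0,"fingers": 0}
    - {"dx": -0.71,"dy": -0.5,"dz": 0,"roll": 0,"fingers": 0}
    - {"dx": -0.71,"dy": -0.5,"dz": 0,"roll": 0,"fingers": 0}
    - {"dx": -0.71,"dy": -0.5,"dz": 0,"roll": 0,"fingers": 0}
    - {"dx": -0.71,"dy": -0.5,"dz": 0,"roll": 0,"fingers": 0}
    - {"dx": -0.71,"dy": -0.5,"dz": 0,"roll": 0,"fingers": 0}
    - {"dx": -0.71,"dy": -0.5,"dz": 0,"roll": 0,"fingers": 0}
    - {"dx": -0.71,"dy": -0.5,"dz": 0,"roll": 0,"fingers": 0}
    - {"dx": -0.71,"dy": -0.5,"dz": 0,"roll": 0,"fingers": 0}
    - {"dx": 0,"dy": 0,"dz": 0,"roll": 1,"fingers": 0}
    - {"dx": 0,"dy": 0,"dz": 0,"roll": 1,"fingers": 0}
    - {"dx": 0,"dy": 0,"dz": 0,"roll": 1,"fingers": 0}
    - {"dx": 0,"dy": 0,"dz": 0,"roll": 1,"fingers": 0}
    - {"dx": 0,"dy": 0,"dz": 0,"roll": 1,"fingers": 0}
    - {"dx": 0,"dy": 0,"dz": 0,"roll": 1,"fingers": 0}

```text
time: 1.92
tool_pos: [0.5084, 0.2357, 0.2312]
tcp_rot: [-1.18, -2.911, 0.0]
wrist_force: [0.8, -1.0, -0.4]
width: 1.003
```

Call:
play_rows:
  rows:
    - {"dx": 0,"dy": 0,"dz": 0,"roll": 1,"fingers": 0}
    - {"dx": 0,"dy": 0,"dz": 0,"roll": 1,"fingers": 0}
    - {"dx": 0,"dy": 0,"dz": 0,"roll": 1,"fingers": 0}
    - {"dx": 0,"dy": 0,"dz": 0,"roll": 1,"fingers": 0}
    - {"dx": 0,"dy": 0,"dz": 0,"roll": 1,"fingers": 0}
    - {"dx": 0,"dy": 0,"dz": 0,"roll": 1,"fingers": 0}
    - {"dx": 0,"dy": 0,"dz": 0,"roll": 1,"fingers": 0}
    - {"dx": 0,"dy": 0,"dz": 0,"roll": 1,"fingers": 0}
    - {"dx": 0,"dy": 0,"dz": 0,"roll": 1,"fingers": 0}
    - {"dx": 0,"dy": 0,"dz": 0,"roll": 1,"fingers": 0}
    - {"dx": 0,"dy": 0,"dz": 0,"roll": 1,"fingers": 0}
    - {"dx": 0,"dy": 0,"dz": 0,"roll": 1,"fingers": 0}
    - {"dx": 0,"dy": 0,"dz": 0,"roll": 0.2,"fingers": 0}
    - {"dx": 0,"dy": 0,"dz": 0,"roll": 0,"fingers": 0}

```text
time: 3.08
tool_pos: [0.5083, 0.2358, 0.2312]
tcp_rot: [-2.273, -2.169, 0.0]
wrist_force: [0.8, 0.5, 0.5]
width: 1.0
```

```bash
cat > m2.py <<'E'
from h import *
import sys
st(); c=cam('wrist'); save(c,sys.argv[1])
p=c['pixels'].astype(int); m=((p.min(2)>150)&(p.max(2)-p.min(2)<60)).astype(np.uint8)
m=cv2.morphologyEx(m,cv2.MORPH_OPEN,np.ones((3,3)))
n,L,S,C=cv2.connectedComponentsWithStats(m); W=dep(c)
for i in range(1,n):
    if S[i,4]<500 or S[i,4]>60000: continue
    q=W[L==i]; zt=np.nanpercentile(q[:,2],80); t=q[abs(q[:,2]-zt)<.004]
    cn=max(cv2.findContours((L==i).astype(np.uint8),0,2)[0],key=cv2.contourArea)
    b=cv2.boxPoints(cv2.minAreaRect(cn)); P=plane(c,b,.056); e=P[1]-P[0],P[2]-P[1]
    k=max(e,key=np.linalg.norm)
    print(C[i].round(),S[i,4],'ray ctr',P.mean(0).round(4),'edges',[round(np.linalg.norm(x),4) for x in e],'ang',np.degrees(np.arctan2(k[1],k[0])).round(1),'depth z',np.round(zt,4),'x',t[:,0].min().round(4),t[:,0].max().round(4),'y',t[:,1].min().round(4),t[:,1].max().round(4))
E
python3 m2.py w2.png
```

```text
t 3.08 tcp [0.5083 0.2358 0.2312] yaw_y -2.67 zdir [-0. -0. -1.] F [0.8 0.5 0.5] w 1.0 q6 0.44
[316.  87.] 1268 ray ctr [0.5089 0.3272 0.056 ] edges [np.float64(0.0575), np.float64(0.0237)] ang -2.7 depth z 0.0562 x 0.4799 0.5383 y 0.3149 0.3405
[269. 141.] 1109 ray ctr [0.4621 0.2763 0.056 ] edges [np.float64(0.0298), np.float64(0.0687)] ang -66.3 depth z 0.0001 x 0.4231 0.4813 y 0.2303 0.3104
[316. 135.] 1879 ray ctr [0.507  0.2804 0.056 ] edges [np.float64(0.0588), np.float64(0.0359)] ang -2.7 depth z 0.0561 x 0.4777 0.5374 y 0.2621 0.2996
[143. 389.] 717 ray ctr [ 0.2591 -0.0393  0.056 ] edges [np.float64(0.0511), np.float64(0.0417)] ang -2.7 depth z -0.0004 x 0.1775 0.2409 y -0.1285 -0.0771
```

View pics/w2.png

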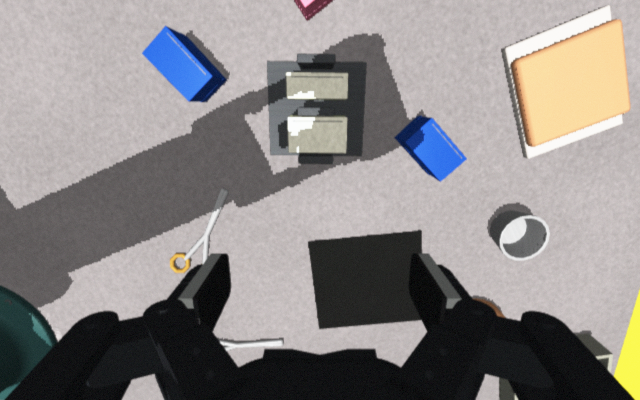

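Wrist view: thick carton at pixel (316,135), thin at (316,87), both at yaw −2.7° with tops at 56 mm. This agrees with the top view to within 1–2 mm. I'll grasp the thick carton by its ends.

Call:
play_rows:
  rows:
    - {"dx": 0.37,"dy": -0.02,"dz": 0,"roll": 0,"fingers": 0}
    - {"dx": 0.37,"dy": -0.02,"dz": 0,"roll": 0,"fingers": 0}
    - {"dx": 0.37,"dy": -0.02,"dz": 0,"roll": 0,"fingers": 0}
    - {"dx": 0,"dy": 0,"dz": 0.6,"roll": 0,"fingers": 0}
    - {"dx": 0,"dy": 0,"dz": 0.6,"roll": 0,"fingers": 0}
    - {"dx": 0,"dy": 0,"dz": 0.6,"roll": 0,"fingers": 0}
    - {"dx": 0,"dy": 0,"dz": 0.6,"roll": 0,"fingers": 0}
    - {"dx": 0,"dy": 0,"dz": 0.6,"roll": 0,"fingers": 0}
    - {"dx": 0,"dy": 0,"dz": 0.6,"roll": 0,"fingers": 0}
    - {"dx": 0,"dy": 0,"dz": 0.6,"roll": 0,"fingers": 0}
    - {"dx": 0,"dy": 0,"dz": 0.5,"roll": 0,"fingers": 0}
    - {"dx": 0,"dy": 0,"dz": 0.4,"roll": 0,"fingers": 0}
    - {"dx": 0,"dy": 0,"dz": 0.23,"roll": 0,"fingers": 0}
    - {"dx": 0,"dy": 0,"dz": 0,"roll": 0,"fingers": 0}

```text
time: 4.3
tool_pos: [0.5061, 0.2805, 0.0154]
tcp_rot: [-2.271, -2.168, 0.007]
wrist_force: [-0.2, -0.6, -0.1]
width: 0.999
```

Call:
play_rows:
  grip_force: 40
  rows:
    - {"dx": 0,"dy": 0,"dz": 0,"roll": 0,"fingers": 1}
    - {"dx": 0,"dy": 0,"dz": 0,"roll": 0,"fingers": 1}
    - {"dx": 0,"dy": 0,"dz": 0,"roll": 0,"fingers": 1}
    - {"dx": 0,"dy": 0,"dz": 0,"roll": 0,"fingers": 1}
    - {"dx": 0,"dy": 0,"dz": 0,"roll": 0,"fingers": 1}
    - {"dx": 0,"dy": 0,"dz": 0,"roll": 0,"fingers": 1}

```text
time: 4.8
tool_pos: [0.5094, 0.281, 0.0196]
tcp_rot: [2.273, 2.167, 0.005]
wrist_force: [-1.2, 1.1, 6.1]
width: 0.691
```

Call:
play_rows:
  rows:
    - {"dx": 0,"dy": 0,"dz": -0.3,"roll": 0,"fingers": 1}
    - {"dx": 0,"dy": 0,"dz": -0.6,"roll": 0,"fingers": 1}
    - {"dx": 0,"dy": 0,"dz": -0.7,"roll": 0,"fingers": 1}
    - {"dx": 0,"dy": 0,"dz": -0.65,"roll": 0,"fingers": 1}
    - {"dx": -0.5,"dy": 0.16,"dz": 0,"roll": 0,"fingers": 1}
    - {"dx": -0.7,"dy": 0.23,"dz": 0,"roll": 0,"fingers": 1}
    - {"dx": -0.7,"dy": 0.23,"dz": 0,"roll": 0,"fingers": 1}
    - {"dx": -0.7,"dy": 0.23,"dz": 0,"roll": 0,"fingers": 1}
    - {"dx": -0.7,"dy": 0.23,"dz": 0,"roll": 0,"fingers": 1}
    - {"dx": -0.7,"dy": 0.23,"dz": 0,"roll": 0,"fingers": 1}
    - {"dx": -0.6,"dy": 0.19,"dz": 0,"roll": 0,"fingers": 1}
    - {"dx": -0.48,"dy": 0.16,"dz": 0,"roll": 0,"fingers": 1}
    - {"dx": 0,"dy": 0,"dz": 0.5,"roll": 0,"fingers": 1}
    - {"dx": 0,"dy": 0,"dz": 0.6,"roll": 0,"fingers": 1}
    - {"dx": 0,"dy": 0,"dz": 0.5,"roll": 0,"fingers": 1}
    - {"dx": 0,"dy": 0,"dz": 0.35,"roll": 0,"fingers": 1}
    - {"dx": 0,"dy": 0,"dz": 0.2,"roll": 0,"fingers": 1}
    - {"dx": 0,"dy": 0,"dz": 0,"roll": 0,"fingers": 1}
    - {"dx": 0,"dy": 0,"dz": 0,"roll": 0,"fingers": 1}

```text
time: 6.38
tool_pos: [0.5645, 0.0741, 0.0222]
tcp_rot: [-2.273, -2.168, 0.001]
wrist_force: [1.0, -0.2, -1.1]
width: 0.695
```

Run:
```python
from h import *
st()
```

```text
t 6.38 tcp [0.5645 0.0741 0.0222] yaw_y -2.72 zdir [-0.001 -0.    -1.   ] F [ 1.  -0.2 -1.1] w 0.695 q6 0.13
```

Call:
play_rows:
  rows:
    - {"dx": 0,"dy": 0,"dz": 0.05,"roll": 0,"fingers": 1}
    - {"dx": 0,"dy": 0,"dz": 0.04,"roll": 0,"fingers": 1}
    - {"dx": 0,"dy": 0,"dz": 0,"roll": 0,"fingers": 1}

```text
time: 6.63
tool_pos: [0.5655, 0.0743, 0.0193]
tcp_rot: [2.273, 2.167, 0.002]
wrist_force: [-0.8, -0.2, -1.7]
width: 0.7
```

Call:
play_rows:
  rows:
    - {"dx": 0,"dy": 0,"dz": 0.04,"roll": 0,"fingers": 1}
    - {"dx": 0,"dy": 0,"dz": 0,"roll": 0,"fingers": 1}

```text
time: 6.8
tool_pos: [0.565, 0.0742, 0.0171]
tcp_rot: [2.273, 2.168, 0.001]
wrist_force: [-0.8, -0.0, -1.8]
width: 0.697
```

Call:
play_rows:
  rows:
    - {"dx": 0,"dy": 0,"dz": 0.03,"roll": 0,"fingers": 1}
    - {"dx": 0,"dy": 0,"dz": 0,"roll": 0,"fingers": 1}

```text
time: 6.97
tool_pos: [0.5649, 0.0742, 0.0157]
tcp_rot: [2.274, 2.168, 0.0]
wrist_force: [0.1, 1.2, -0.9]
width: 0.702
```

Call:
play_rows:
  rows:
    - {"dx": 0,"dy": 0,"dz": 0.03,"roll": 0,"fingers": 1}
    - {"dx": 0,"dy": 0,"dz": 0,"roll": 0,"fingers": 1}

```text
time: 7.13
tool_pos: [0.5649, 0.0742, 0.0156]
tcp_rot: [-2.274, -2.168, 0.0]
wrist_force: [-3.3, -0.9, 6.7]
width: 0.696
```

Call:
play_rows:
  rows:
    - {"dx": 0,"dy": 0,"dz": 0.02,"roll": 0,"fingers": 1}
    - {"dx": 0,"dy": 0,"dz": 0,"roll": 0,"fingers": 1}

```text
time: 7.3
tool_pos: [0.5649, 0.0742, 0.0157]
tcp_rot: [-2.274, -2.168, 0.0]
wrist_force: [-7.2, -1.1, 12.1]
width: 0.694
```

Call:
play_rows:
  rows:
    - {"dx": 0,"dy": 0,"dz": -0.04,"roll": 0,"fingers": 0}
    - {"dx": 0,"dy": 0,"dz": 0,"roll": 0,"fingers": 0}
    - {"dx": 0,"dy": 0,"dz": 0,"roll": 0,"fingers": 0}
    - {"dx": 0,"dy": 0,"dz": 0,"roll": 0,"fingers": 0}
    - {"dx": 0,"dy": 0,"dz": -0.3,"roll": 0,"fingers": 0}
    - {"dx": 0,"dy": 0,"dz": -0.6,"roll": 0,"fingers": 0}
    - {"dx": 0,"dy": 0,"dz": -0.7,"roll": 0,"fingers": 0}
    - {"dx": 0,"dy": 0,"dz": -0.7,"roll": 0,"fingers": 0}
    - {"dx": 0,"dy": 0,"dz": -0.3,"roll": 1,"fingers": 0}
    - {"dx": 0,"dy": 0,"dz": 0,"roll": 1,"fingers": 0}
    - {"dx": 0,"dy": 0,"dz": 0,"roll": 1,"fingers": 0}
    - {"dx": 0,"dy": 0,"dz": 0,"roll": 1,"fingers": 0}
    - {"dx": 0,"dy": 0,"dz": 0,"roll": 1,"fingers": 0}
    - {"dx": 0,"dy": 0,"dz": 0,"roll": 1,"fingers": 0}
    - {"dx": 0,"dy": 0,"dz": 0,"roll": 1,"fingers": 0}
    - {"dx": 0,"dy": 0,"dz": 0,"roll": 1,"fingers": 0}
    - {"dx": 0,"dy": 0,"dz": 0,"roll": 1,"fingers": 0}
    - {"dx": 0,"dy": 0,"dz": 0,"roll": 1,"fingers": 0}
    - {"dx": 0,"dy": 0,"dz": 0,"roll": 1,"fingers": 0}
    - {"dx": 0,"dy": 0,"dz": 0,"roll": 1,"fingers": 0}

```text
time: 8.97
tool_pos: [0.5649, 0.0742, 0.12]
tcp_rot: [2.961, 1.051, 0.0]
wrist_force: [-0.6, 0.2, -0.0]
width: 0.998
```

Call:
play_rows:
  rows:
    - {"dx": 0,"dy": 0,"dz": 0,"roll": 1,"fingers": 0}
    - {"dx": 0,"dy": 0,"dz": 0,"roll": 1,"fingers": 0}
    - {"dx": 0,"dy": 0,"dz": 0,"roll": 1,"fingers": 0}
    - {"dx": 0,"dy": 0,"dz": 0,"roll": 1,"fingers": 0}
    - {"dx": 0,"dy": 0,"dz": 0,"roll": 1,"fingers": 0}
    - {"dx": 0,"dy": 0,"dz": 0,"roll": 1,"fingers": 0}
    - {"dx": 0,"dy": 0,"dz": 0,"roll": 1,"fingers": 0}
    - {"dx": 0,"dy": 0,"dz": 0,"roll": 1,"fingers": 0}
    - {"dx": 0,"dy": 0,"dz": 0,"roll": 1,"fingers": 0}
    - {"dx": 0,"dy": 0,"dz": 0,"roll": 1,"fingers": 0}
    - {"dx": 0,"dy": 0,"dz": 0,"roll": 0.5,"fingers": 0}
    - {"dx": 0,"dy": 0,"dz": 0,"roll": 0,"fingers": 0}

```text
time: 9.97
tool_pos: [0.5649, 0.0742, 0.12]
tcp_rot: [-3.141, 0.076, -0.001]
wrist_force: [-0.4, 0.0, 0.0]
width: 0.999
```

```bash
python3 m2.py w3.png
```

```text
t 9.97 tcp [0.5649 0.0742 0.12  ] yaw_y -92.78 zdir [ 0.  0. -1.] F [-0.4  0.   0. ] w 0.999 q6 1.71
[429.  17.] 3236 ray ctr [0.6839 0.0014 0.056 ] edges [np.float64(0.0614), np.float64(0.0214)] ang -92.8 depth z 0.0342 x 0.6767 0.7022 y -0.0401 0.0288
[596. 181.] 5616 ray ctr [ 0.5769 -0.1175  0.056 ] edges [np.float64(0.0633), np.float64(0.0562)] ang -88.3 depth z 0.0045 x 0.5307 0.5929 y -0.2115 -0.1337
[320. 210.] 3698 ray ctr [0.5663 0.0727 0.056 ] edges [np.float64(0.0335), np.float64(0.058)] ang 178.6 depth z 0.052 x 0.5348 0.5951 y 0.0541 0.0919
[231. 230.] 2401 ray ctr [0.5533 0.138  0.056 ] edges [np.float64(0.0261), np.float64(0.057)] ang -177.8 depth z -0.0 x 0.4931 0.5664 y 0.1386 0.1745
[ 25. 337.] 4248 ray ctr [0.4709 0.3029 0.056 ] edges [np.float64(0.0636), np.float64(0.1386)] ang 164.5 depth z 0.0546 x 0.4799 0.5388 y 0.3123 0.3351
[143. 389.] 737 ray ctr [0.4132 0.233  0.056 ] edges [np.float64(0.0341), np.float64(0.0271)] ang -92.8 depth z -0.0002 x 0.3319 0.3686 y 0.2587 0.304
[495. 389.] 744 ray ctr [ 0.399  -0.0723  0.056 ] edges [np.float64(0.0282), np.float64(0.0349)] ang -92.8 depth z -0.0003 x 0.3128 0.3521 y -0.1363 -0.0904
```

View pics/w3.png

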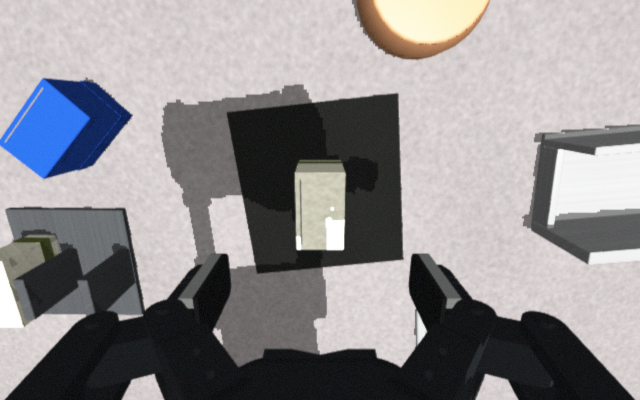

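The wrist view shows the thick carton standing upright on the mat at pixel (320,210), centred between the open fingers. The tray's open end is at (570,195). I'll take the carton by its broad faces.

Call:
play_rows:
  rows:
    - {"dx": 0,"dy": 0.02,"dz": 0.5,"roll": 0,"fingers": 0}
    - {"dx": 0,"dy": 0,"dz": 0.6,"roll": 0,"fingers": 0}
    - {"dx": 0,"dy": 0,"dz": 0.6,"roll": 0,"fingers": 0}
    - {"dx": 0,"dy": 0,"dz": 0.5,"roll": 0,"fingers": 0}
    - {"dx": 0,"dy": 0,"dz": 0.37,"roll": 0,"fingers": 0}
    - {"dx": 0,"dy": 0,"dz": 0,"roll": 0,"fingers": 1}
    - {"dx": 0,"dy": 0,"dz": 0,"roll": 0,"fingers": 1}
    - {"dx": 0,"dy": 0,"dz": 0,"roll": 0,"fingers": 1}
    - {"dx": 0,"dy": 0,"dz": 0,"roll": 0,"fingers": 1}
    - {"dx": 0,"dy": 0,"dz": 0,"roll": 0,"fingers": 1}
    - {"dx": 0,"dy": 0,"dz": 0,"roll": 0,"fingers": 1}
    - {"dx": 0,"dy": 0,"dz": 0,"roll": 0,"fingers": 1}

```text
time: 11.02
tool_pos: [0.5665, 0.0735, 0.0183]
tcp_rot: [-3.14, 0.075, -0.005]
wrist_force: [-0.2, -0.6, 6.3]
width: 0.411
```

Call:
play_rows:
  rows:
    - {"dx": 0,"dy": 0,"dz": -0.4,"roll": 0,"fingers": 1}
    - {"dx": 0,"dy": 0,"dz": -0.7,"roll": 0,"fingers": 1}
    - {"dx": 0,"dy": 0,"dz": -0.8,"roll": 0,"fingers": 1}
    - {"dx": 0,"dy": 0,"dz": -0.8,"roll": 0,"fingers": 1}
    - {"dx": 0,"dy": 0,"dz": -0.6,"roll": 0,"fingers": 1}
    - {"dx": -0.1,"dy": 0.5,"dz": 0,"roll": 0,"fingers": 1}
    - {"dx": -0.15,"dy": 0.8,"dz": 0,"roll": 0,"fingers": 1}
    - {"dx": -0.15,"dy": 0.8,"dz": 0,"roll": 0,"fingers": 1}
    - {"dx": -0.15,"dy": 0.8,"dz": 0,"roll": 0,"fingers": 1}
    - {"dx": -0.15,"dy": 0.8,"dz": 0,"roll": 0,"fingers": 1}
    - {"dx": -0.15,"dy": 0.8,"dz": 0,"roll": 0,"fingers": 1}
    - {"dx": -0.15,"dy": 0.8,"dz": 0,"roll": 0,"fingers": 1}
    - {"dx": -0.15,"dy": 0.8,"dz": 0,"roll": 0,"fingers": 1}
    - {"dx": -0.18,"dy": 0.81,"dz": 0,"roll": 0,"fingers": 1}
    - {"dx": 0,"dy": 0,"dz": 0,"roll": 0,"fingers": 1}

```text
time: 12.27
tool_pos: [0.4967, -0.205, 0.1484]
tcp_rot: [3.138, -0.081, -0.001]
wrist_force: [0.6, 0.5, -1.0]
width: 0.418
```

```bash
cat > m3.py <<'E'
from h import *
import sys
st(); c=cam('wrist'); save(c,sys.argv[1],s=1.25); W=dep(c)
M=(W[...,0]>.49)&(W[...,0]<.64)&(W[...,1]<-.09)&(W[...,1]>-.31)
def line(m,lab):
    q=W[m][:,:2]
    vx,vy,x0,y0=cv2.fitLine(q.astype(np.float32),cv2.DIST_HUBER,0,.01,.01).ravel()
    n=np.array([-vy,vx]); r=(q-[x0,y0])@n
    print(lab,len(q),'pt',np.round([x0,y0],4),'ang',np.degrees(np.arctan2(vy,vx)).round(2),'half-width',np.percentile(abs(r),97).round(4),'along',np.percentile((q-[x0,y0])@[vx,vy],[0.5,99.5]).round(4))
Z=W[...,2]
line(M&(Z>.0615)&(Z<.067),'tall top'); 
line(M&(Z>.0515)&(Z<.057)&(W[...,0]>.58)&(abs(W[...,1]+.2)<.065),'far wall top')
line(M&(Z>.0515)&(Z<.057)&(W[...,1]<-.26)&(W[...,0]>.54)&(W[...,0]<.59),'end wall top')
line(M&(Z>.017)&(Z<.023)&(W[...,1]>-.14)&(W[...,0]>.54)&(W[...,0]<.59),'lip top')
f=W[M&(Z<.008)&(Z>.0025)]; print('floor',len(f),np.median(f,0).round(4))
E
python3 m3.py w4.png
```

```text
t 12.27 tcp [ 0.4967 -0.205   0.1484] yaw_y -92.94 zdir [-0.001 -0.003 -1.   ] F [ 0.6  0.5 -1. ] w 0.418 q6 1.19
tall top 3047 pt [ 0.5283 -0.206 ] ang -87.6 half-width 0.0049 along [-0.0853  0.0839]
far wall top 1720 pt [ 0.6037 -0.2005] ang -87.59 half-width 0.0029 along [-0.0648  0.0641]
end wall top 600 pt [ 0.5654 -0.2863] ang 2.68 half-width 0.003 along [-0.0252  0.0243]
lip top 449 pt [ 0.5658 -0.121 ] ang 2.46 half-width 0.0031 along [-0.0251  0.0238]
floor 13373 [ 0.569  -0.2041  0.0036]
```

View pics/w4.png

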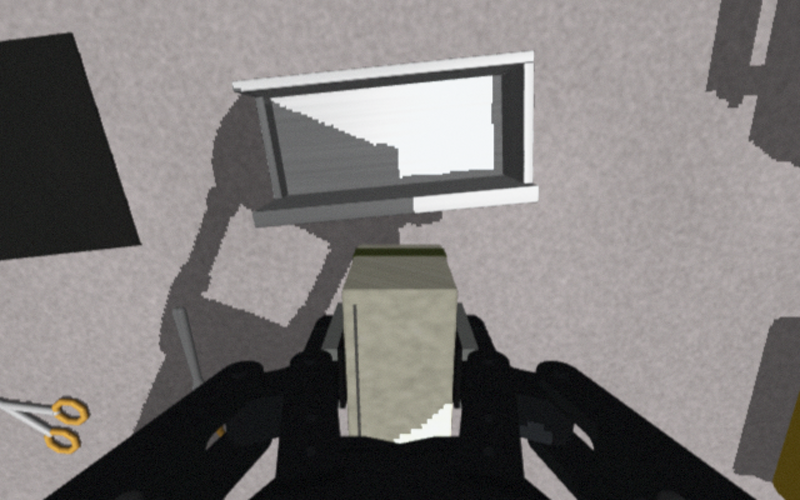

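The tray is clear in this view, with its corner at about pixel (525,187). The depth edges put the corner at about (0.5366, −0.2846) and the lane direction at −87.6°. I'll align to the lane and hover over it.

Call:
play_rows:
  rows:
    - {"dx": 0,"dy": 0,"dz": 0,"roll": -0.67,"fingers": 1}
    - {"dx": 0,"dy": 0,"dz": 0,"roll": -0.66,"fingers": 1}
    - {"dx": 0.4,"dy": 0.1,"dz": 0,"roll": 0,"fingers": 1}
    - {"dx": 0.5,"dy": 0.11,"dz": 0,"roll": 0,"fingers": 1}
    - {"dx": 0.5,"dy": 0.1,"dz": 0,"roll": 0,"fingers": 1}
    - {"dx": 0.36,"dy": 0.1,"dz": 0,"roll": 0,"fingers": 1}
    - {"dx": 0,"dy": 0,"dz": 0.5,"roll": 0,"fingers": 1}
    - {"dx": 0,"dy": 0,"dz": 0.5,"roll": 0,"fingers": 1}
    - {"dx": 0,"dy": 0,"dz": 0,"roll": 0,"fingers": 1}
    - {"dx": 0,"dy": 0,"dz": 0,"roll": 0,"fingers": 1}

```text
time: 13.15
tool_pos: [0.568, -0.2117, 0.1066]
tcp_rot: [-3.139, -0.073, 0.007]
wrist_force: [0.2, 0.5, -0.4]
width: 0.416
```

```bash
cat >> h.py <<'E'
C=np.array([.5366,-.2846]); ex=np.array([-.042,.999]); ey=np.array([.999,.042])
def tray():
    s,R=st(); d=s['tool_pos'][:2]-C; print('TCP in tray: from end wall',(d@ex*1000).round(1),'from tall wall',(d@ey*1000).round(1),'z',(s['tool_pos'][2]*1000).round(1))
E
python3 - <<'E'
from h import *
tray(); b=cam('top'); W=dep(b); M=(W[...,0]>.48)&(W[...,0]<.66)&(W[...,1]<-.1)&(W[...,1]>-.31)
c=cam('wrist'); W=dep(c); d=W[...,:2]-C; X=d@ex;Y=d@ey;Z=W[...,2]
# far end face of held carton: lowest visible front edge; across position
p=c['pixels'].astype(int)
m=(X>.04)&(X<.1)&(Y>.03)&(Y<.075)&(Z>.09)&(Z<.16)&(np.arange(640)[None]>250)&(np.arange(640)[None]<390)
print('carton far-end region Y pct',np.nanpercentile(Y[m],[50,95,99.5]).round(4),'X',np.nanpercentile(X[m],[1,99]).round(4),'Z',np.nanpercentile(Z[m],[1,99]).round(4))
E
```

```text
t 13.15 tcp [ 0.568  -0.2117  0.1066] yaw_y -87.35 zdir [-0.004  0.002 -1.   ] F [ 0.2  0.5 -0.4] w 0.416 q6 1.13
TCP in tray: from end wall 71.5 from tall wall 34.4 z 106.6
carton far-end region Y pct [0.0487 0.0639 0.0642] X [0.0421 0.0973] Z [0.095  0.1577]
```

Call:
play_rows:
  rows:
    - {"dx": 0,"dy": 0,"dz": 0.4,"roll": 0,"fingers": 1}
    - {"dx": 0,"dy": 0,"dz": 0.5,"roll": 0,"fingers": 1}
    - {"dx": 0,"dy": 0,"dz": 0.4,"roll": 0,"fingers": 1}
    - {"dx": 0,"dy": 0,"dz": 0.3,"roll": 0,"fingers": 1}
    - {"dx": 0,"dy": 0,"dz": 0.25,"roll": 0,"fingers": 1}
    - {"dx": 0,"dy": 0,"dz": 0.15,"roll": 0,"fingers": 1}
    - {"dx": 0,"dy": 0,"dz": 0,"roll": 0,"fingers": 1}
    - {"dx": 0,"dy": 0,"dz": 0,"roll": 0,"fingers": 1}

```text
time: 13.92
tool_pos: [0.5698, -0.2135, 0.0288]
tcp_rot: [3.141, 0.071, 0.001]
wrist_force: [0.1, 1.0, -1.4]
width: 0.415
```

Call:
play_rows:
  rows:
    - {"dx": 0,"dy": 0,"dz": 0.06,"roll": 0,"fingers": 1}
    - {"dx": 0,"dy": 0,"dz": 0,"roll": 0,"fingers": 1}

```text
time: 14.08
tool_pos: [0.5702, -0.2137, 0.0268]
tcp_rot: [3.14, 0.071, 0.002]
wrist_force: [-0.5, -0.2, -1.6]
width: 0.414
```

Call:
play_rows:
  rows:
    - {"dx": 0,"dy": 0,"dz": 0.04,"roll": 0,"fingers": 1}
    - {"dx": 0,"dy": 0,"dz": 0,"roll": 0,"fingers": 1}

```text
time: 14.25
tool_pos: [0.5697, -0.2135, 0.0247]
tcp_rot: [3.141, 0.071, 0.001]
wrist_force: [-1.1, 0.1, -1.7]
width: 0.41
```

Call:
play_rows:
  rows:
    - {"dx": 0,"dy": 0,"dz": 0.07,"roll": 0,"fingers": 1}
    - {"dx": 0,"dy": 0,"dz": 0,"roll": 0,"fingers": 1}

```text
time: 14.42
tool_pos: [0.5693, -0.2133, 0.0214]
tcp_rot: [-3.141, -0.071, 0.001]
wrist_force: [-0.2, 0.8, -1.9]
width: 0.415
```

Call:
play_rows:
  rows:
    - {"dx": 0,"dy": 0,"dz": 0.03,"roll": 0,"fingers": 1}
    - {"dx": 0,"dy": 0,"dz": 0,"roll": 0,"fingers": 1}

```text
time: 14.58
tool_pos: [0.5696, -0.2134, 0.0205]
tcp_rot: [3.141, 0.071, 0.0]
wrist_force: [0.2, 1.0, -1.4]
width: 0.413
```

Call:
play_rows:
  rows:
    - {"dx": 0,"dy": 0,"dz": 0.025,"roll": 0,"fingers": 1}
    - {"dx": 0,"dy": 0,"dz": 0,"roll": 0,"fingers": 1}

```text
time: 14.75
tool_pos: [0.5697, -0.2135, 0.0204]
tcp_rot: [3.141, 0.071, 0.0]
wrist_force: [-3.9, 1.4, 5.3]
width: 0.414
```

Call:
play_rows:
  rows:
    - {"dx": -0.05,"dy": 0,"dz": -0.01,"roll": 0,"fingers": 1}
    - {"dx": -0.04,"dy": 0,"dz": 0,"roll": 0,"fingers": 1}
    - {"dx": 0,"dy": 0,"dz": 0,"roll": 0,"fingers": 1}

```text
time: 15.0
tool_pos: [0.5665, -0.2138, 0.0204]
tcp_rot: [3.14, 0.071, 0.002]
wrist_force: [-0.1, -0.1, 1.3]
width: 0.417
```

Call:
play_rows:
  rows:
    - {"dx": -0.04,"dy": 0,"dz": 0,"roll": 0,"fingers": 1}
    - {"dx": 0,"dy": 0,"dz": 0,"roll": 0,"fingers": 1}

```text
time: 15.17
tool_pos: [0.5651, -0.2139, 0.0204]
tcp_rot: [3.14, 0.071, 0.003]
wrist_force: [1.9, 0.1, 1.7]
width: 0.414
```

Call:
play_rows:
  rows:
    - {"dx": -0.03,"dy": 0,"dz": 0,"roll": 0,"fingers": 1}
    - {"dx": 0,"dy": 0,"dz": 0,"roll": 0,"fingers": 1}

```text
time: 15.33
tool_pos: [0.5651, -0.2139, 0.0204]
tcp_rot: [3.14, 0.07, 0.007]
wrist_force: [5.9, 0.8, -0.3]
width: 0.415
```

Call:
play_rows:
  rows:
    - {"dx": -0.03,"dy": 0,"dz": 0,"roll": 0,"fingers": 1}
    - {"dx": 0,"dy": 0.08,"dz": 0,"roll": 0,"fingers": 1}
    - {"dx": 0,"dy": 0.1,"dz": 0,"roll": 0,"fingers": 1}
    - {"dx": 0,"dy": 0.1,"dz": 0,"roll": 0,"fingers": 1}
    - {"dx": 0,"dy": 0.1,"dz": 0,"roll": 0,"fingers": 1}
    - {"dx": 0,"dy": 0.08,"dz": 0,"roll": 0,"fingers": 1}
    - {"dx": 0,"dy": 0,"dz": 0,"roll": 0,"fingers": 1}

```text
time: 15.92
tool_pos: [0.5659, -0.2319, 0.0206]
tcp_rot: [-3.141, -0.069, -0.009]
wrist_force: [8.9, 3.2, -0.9]
width: 0.419
```

Run:
```python
from h import *
tray()
```

```text
t 15.92 tcp [ 0.5659 -0.2319  0.0206] yaw_y -87.48 zdir [ 0.006  0.    -1.   ] F [ 8.9  3.2 -0.9] w 0.419 q6 1.09
TCP in tray: from end wall 51.4 from tall wall 31.5 z 20.6
```

Call:
play_rows:
  rows:
    - {"dx": 0,"dy": 0,"dz": 0,"roll": 0,"fingers": 0.45}
    - {"dx": 0,"dy": 0,"dz": 0,"roll": 0,"fingers": 0.45}
    - {"dx": 0.06,"dy": 0,"dz": -0.1,"roll": 0,"fingers": 0.45}
    - {"dx": 0,"dy": 0,"dz": -0.3,"roll": 0,"fingers": 0.45}
    - {"dx": 0,"dy": 0,"dz": -0.5,"roll": 0,"fingers": 0.45}
    - {"dx": 0,"dy": 0,"dz": -0.6,"roll": 0,"fingers": 0.45}
    - {"dx": 0,"dy": 0,"dz": -0.5,"roll": 0,"fingers": 0.7}
    - {"dx": 0,"dy": -0.5,"dz": 0,"roll": 0,"fingers": 1}
    - {"dx": 0,"dy": -0.6,"dz": 0,"roll": 0,"fingers": 1}
    - {"dx": 0,"dy": 0,"dz": 0,"roll": 0,"fingers": 1}
    - {"dx": 0,"dy": 0,"dz": 0,"roll": 0,"fingers": 1}

```text
time: 16.83
tool_pos: [0.563, -0.1874, 0.1008]
tcp_rot: [3.14, 0.074, 0.0]
wrist_force: [-0.3, -0.8, 1.4]
width: 0.002
```

```bash
cat > m4.py <<'E'
from h import *
import sys
tray(); b=cam('top')
for n,c in(('top',b),('wrist',cam('wrist')),('scene',cam('scene'))):
    W=dep(c); d=W[...,:2]-C; X=d@ex; Y=d@ey; Z=W[...,2]
    m=(X>.003)&(X<.12)&(Y>.004)&(Y<.067)&(Z>.050)&(Z<.0575)
    print(n,m.sum(),'X',np.percentile(X[m],[1,50,99]).round(4),'Y',np.percentile(Y[m],[1,50,99]).round(4),'Z',np.median(Z[m]).round(4)) if m.sum()>20 else print(n,m.sum())
    if n==sys.argv[1]: save(c,sys.argv[2],tuple(map(int,sys.argv[3:7])) if len(sys.argv)>3 else None,float(sys.argv[7]) if len(sys.argv)>7 else 1)
E
python3 m4.py wrist w5.png
```

```text
t 16.83 tcp [ 0.563  -0.1874  0.1008] yaw_y -87.31 zdir [ 0. -0. -1.] F [-0.3 -0.8  1.4] w 0.002 q6 1.16
TCP in tray: from end wall 96.0 from tall wall 30.5 z 100.8
top 4
wrist 4398 X [0.0327 0.0505 0.068 ] Y [0.0048 0.034  0.0598] Z 0.0534
scene 440 X [0.0355 0.0529 0.0706] Y [0.0048 0.0338 0.0605] Z 0.0555
```

View pics/w5.png

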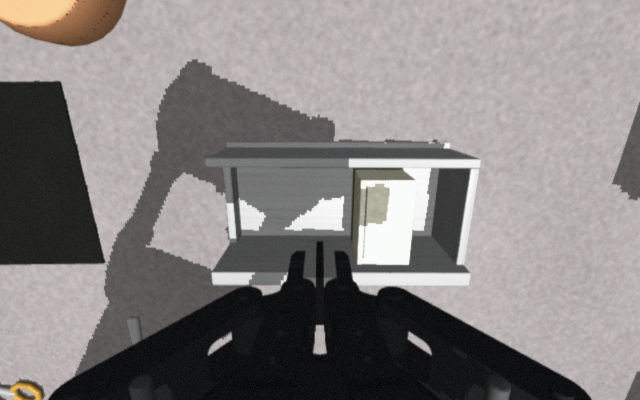

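The thick carton stands upright against the tall wall at pixel (385,220). I'll lower the closed fingers behind it and push it towards the end wall.

Call:
play_rows:
  rows:
    - {"dx": -0.03,"dy": 0,"dz": 0.4,"roll": 0.07,"fingers": 1}
    - {"dx": 0,"dy": 0,"dz": 0.5,"roll": 0,"fingers": 1}
    - {"dx": 0,"dy": 0,"dz": 0.5,"roll": 0,"fingers": 1}
    - {"dx": 0,"dy": 0,"dz": 0.4,"roll": 0,"fingers": 1}
    - {"dx": 0,"dy": 0,"dz": 0.2,"roll": 0,"fingers": 1}
    - {"dx": 0,"dy": 0.1,"dz": 0,"roll": 0,"fingers": 1}
    - {"dx": 0,"dy": 0.1,"dz": 0,"roll": 0,"fingers": 1}
    - {"dx": 0,"dy": 0.1,"dz": 0,"roll": 0,"fingers": 1}
    - {"dx": 0,"dy": 0.1,"dz": 0,"roll": 0,"fingers": 1}
    - {"dx": 0,"dy": 0.1,"dz": 0,"roll": 0,"fingers": 1}
    - {"dx": 0,"dy": 0.1,"dz": 0,"roll": 0,"fingers": 1}
    - {"dx": 0,"dy": 0.1,"dz": 0,"roll": 0,"fingers": 1}
    - {"dx": 0,"dy": 0.1,"dz": 0,"roll": 0,"fingers": 1}
    - {"dx": 0,"dy": 0.1,"dz": 0,"roll": 0,"fingers": 1}
    - {"dx": 0,"dy": 0,"dz": 0,"roll": 0,"fingers": 1}

```text
time: 18.23
tool_pos: [0.5637, -0.225, 0.0201]
tcp_rot: [3.14, 0.063, 0.001]
wrist_force: [0.0, 0.1, -0.0]
width: 0.0
```

Call:
play_rows:
  rows:
    - {"dx": 0,"dy": 0.08,"dz": 0,"roll": 0,"fingers": 1}
    - {"dx": 0,"dy": 0.06,"dz": 0,"roll": 0,"fingers": 1}
    - {"dx": 0,"dy": 0,"dz": 0,"roll": 0,"fingers": 1}

```text
time: 18.48
tool_pos: [0.5636, -0.2301, 0.0198]
tcp_rot: [3.141, 0.063, -0.0]
wrist_force: [0.5, 0.5, 0.1]
width: 0.001
```

Call:
play_rows:
  rows:
    - {"dx": 0,"dy": 0.05,"dz": 0,"roll": 0,"fingers": 1}
    - {"dx": 0,"dy": 0,"dz": 0,"roll": 0,"fingers": 1}

```text
time: 18.65
tool_pos: [0.5636, -0.2319, 0.0197]
tcp_rot: [3.141, 0.063, -0.0]
wrist_force: [0.0, 1.5, -0.7]
width: -0.0
```

```bash
python3 m4.py none
```

```text
t 18.65 tcp [ 0.5636 -0.2319  0.0197] yaw_y -87.68 zdir [-0. -0. -1.] F [ 0.   1.5 -0.7] w -0.0 q6 1.1
TCP in tray: from end wall 51.5 from tall wall 29.2 z 19.7
top 1
wrist 6776 X [0.0034 0.0211 0.0544] Y [0.0072 0.0446 0.0597] Z 0.0539
scene 260 X [0.0035 0.0199 0.0569] Y [0.0222 0.0463 0.0606] Z 0.0555
```

Nearly at the end wall; pushing in small steps until the force rises.

Call:
play_rows:
  rows:
    - {"dx": 0,"dy": 0.03,"dz": 0,"roll": 0,"fingers": 1}
    - {"dx": 0,"dy": 0.03,"dz": 0,"roll": 0,"fingers": 1}
    - {"dx": 0,"dy": 0,"dz": 0,"roll": 0,"fingers": 1}

```text
time: 19.05
tool_pos: [0.5634, -0.2323, 0.0195]
tcp_rot: [-3.138, -0.062, 0.002]
wrist_force: [-0.1, 7.0, 1.4]
width: 0.001
```

Call:
play_rows:
  rows:
    - {"dx": 0,"dy": 0.03,"dz": 0,"roll": 0,"fingers": 1}
    - {"dx": 0,"dy": 0.02,"dz": 0,"roll": 0,"fingers": 1}
    - {"dx": 0,"dy": 0,"dz": 0,"roll": 0,"fingers": 1}

```text
time: 19.3
tool_pos: [0.5634, -0.2324, 0.0194]
tcp_rot: [-3.135, -0.062, 0.003]
wrist_force: [1.5, 13.2, 3.4]
width: 0.003
```

Call:
play_rows:
  rows:
    - {"dx": 0,"dy": -0.15,"dz": 0,"roll": 0,"fingers": 1}
    - {"dx": 0,"dy": -0.3,"dz": -0.3,"roll": 0,"fingers": 1}
    - {"dx": 0,"dy": -0.3,"dz": -0.5,"roll": 0,"fingers": 1}
    - {"dx": 0,"dy": 0,"dz": -0.7,"roll": 0,"fingers": 1}
    - {"dx": 0,"dy": 0,"dz": -0.7,"roll": 0,"fingers": 1}
    - {"dx": 0,"dy": 0,"dz": -0.4,"roll": 0,"fingers": 1}
    - {"dx": 0,"dy": 0,"dz": 0,"roll": 0,"fingers": 0}

```text
time: 19.88
tool_pos: [0.5662, -0.2073, 0.1302]
tcp_rot: [3.136, 0.064, 0.014]
wrist_force: [1.3, 0.1, 0.6]
width: 0.125
```

```bash
python3 m4.py wrist w6.png 160 90 520 320 2
```

```text
t 19.88 tcp [ 0.5662 -0.2073  0.1302] yaw_y -87.67 zdir [ 0.009 -0.004 -1.   ] F [1.3 0.1 0.6] w 0.125 q6 1.14
TCP in tray: from end wall 76.0 from tall wall 32.8 z 130.2
top 12
wrist 3257 X [0.0033 0.0199 0.0363] Y [0.0047 0.0337 0.0597] Z 0.0534
scene 451 X [0.0037 0.0213 0.0389] Y [0.005  0.0341 0.0602] Z 0.0555
```

View pics/w6.png

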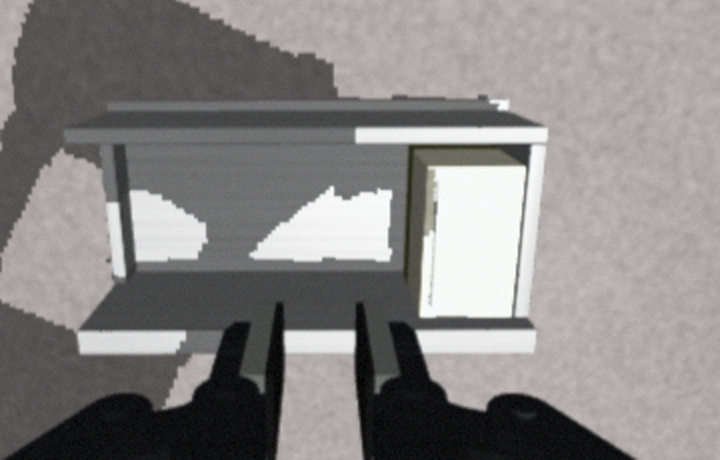

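The thick carton sits in the corner (crop (465,240)): 0–36 mm from the end wall and 0–60 mm from the tall wall, upright. Next is the thin carton.

Call:
play_rows:
  rows:
    - {"dx": -0.05,"dy": -0.5,"dz": 0,"roll": 0,"fingers": 0}
    - {"dx": -0.05,"dy": -0.76,"dz": 0,"roll": 0,"fingers": 0}
    - {"dx": -0.05,"dy": -0.76,"dz": 0,"roll": 0,"fingers": 0}
    - {"dx": -0.05,"dy": -0.76,"dz": 0,"roll": 0,"fingers": 0}
    - {"dx": -0.05,"dy": -0.76,"dz": 0,"roll": 0,"fingers": 0}
    - {"dx": -0.05,"dy": -0.76,"dz": 0,"roll": 0,"fingers": 0}
    - {"dx": -0.05,"dy": -0.76,"dz": 0,"roll": 0,"fingers": 0}
    - {"dx": -0.05,"dy": -0.76,"dz": 0,"roll": 0,"fingers": 0}
    - {"dx": -0.05,"dy": -0.76,"dz": 0,"roll": 0,"fingers": 0}
    - {"dx": -0.05,"dy": -0.76,"dz": 0,"roll": 0,"fingers": 0}
    - {"dx": -0.05,"dy": -0.76,"dz": 0,"roll": 0,"fingers": 0}
    - {"dx": -0.05,"dy": -0.76,"dz": 0,"roll": 0,"fingers": 0}
    - {"dx": -0.05,"dy": -0.76,"dz": 0,"roll": 0,"fingers": 0}
    - {"dx": -0.05,"dy": -0.76,"dz": 0,"roll": 0,"fingers": 0}
    - {"dx": -0.05,"dy": -0.76,"dz": 0,"roll": 0,"fingers": 0}
    - {"dx": -0.05,"dy": -0.76,"dz": 0,"roll": 0,"fingers": 0}
    - {"dx": -0.05,"dy": -0.76,"dz": 0,"roll": 0,"fingers": 0}
    - {"dx": -0.03,"dy": -0.74,"dz": 0,"roll": 0,"fingers": 0}

```text
time: 21.53
tool_pos: [0.504, 0.3287, 0.1215]
tcp_rot: [3.139, 0.064, -0.005]
wrist_force: [1.3, 0.3, -0.1]
width: 1.0
```

Call:
play_rows:
  rows:
    - {"dx": 0,"dy": 0,"dz": 0,"roll": -1,"fingers": 0}
    - {"dx": 0,"dy": 0,"dz": 0,"roll": -1,"fingers": 0}
    - {"dx": 0,"dy": 0,"dz": 0,"roll": -1,"fingers": 0}
    - {"dx": 0,"dy": 0,"dz": 0,"roll": -1,"fingers": 0}
    - {"dx": 0,"dy": 0,"dz": 0,"roll": -1,"fingers": 0}
    - {"dx": 0,"dy": 0,"dz": 0,"roll": -1,"fingers": 0}
    - {"dx": 0,"dy": 0,"dz": 0,"roll": -1,"fingers": 0}
    - {"dx": 0,"dy": 0,"dz": 0,"roll": -1,"fingers": 0}
    - {"dx": 0,"dy": 0,"dz": 0,"roll": -1,"fingers": 0}
    - {"dx": 0,"dy": 0,"dz": 0,"roll": -1,"fingers": 0}
    - {"dx": 0,"dy": 0,"dz": 0,"roll": -1,"fingers": 0}
    - {"dx": 0,"dy": 0,"dz": 0,"roll": -1,"fingers": 0}
    - {"dx": 0,"dy": 0,"dz": 0,"roll": -1,"fingers": 0}
    - {"dx": 0,"dy": 0,"dz": 0,"roll": -1,"fingers": 0}
    - {"dx": 0,"dy": 0,"dz": 0,"roll": -1,"fingers": 0}
    - {"dx": 0,"dy": 0,"dz": 0,"roll": -1,"fingers": 0}
    - {"dx": 0,"dy": 0,"dz": 0,"roll": -1,"fingers": 0}
    - {"dx": 0,"dy": 0,"dz": 0,"roll": -1,"fingers": 0}
    - {"dx": 0,"dy": 0,"dz": 0,"roll": -1,"fingers": 0}
    - {"dx": 0,"dy": 0,"dz": 0,"roll": -1,"fingers": 0}

```text
time: 23.2
tool_pos: [0.5045, 0.3271, 0.1214]
tcp_rot: [-2.362, -2.071, 0.007]
wrist_force: [-0.1, 0.1, -0.2]
width: 1.004
```

Call:
play_rows:
  rows:
    - {"dx": 0,"dy": 0,"dz": 0,"roll": -1,"fingers": 0}
    - {"dx": 0,"dy": 0,"dz": 0,"roll": -0.24,"fingers": 0}
    - {"dx": 0,"dy": 0,"dz": 0,"roll": 0,"fingers": 0}

```text
time: 23.45
tool_pos: [0.5048, 0.3273, 0.122]
tcp_rot: [-2.274, -2.166, 0.005]
wrist_force: [-0.0, 0.4, 0.0]
width: 1.001
```

```bash
python3 m2.py w7.png
python3 - <<'E'
from h import *
delta([.509,.3275,.018])
E
```

```text
t 23.45 tcp [0.5048 0.3273 0.122 ] yaw_y -2.78 zdir [-0.003 -0.002 -1.   ] F [-0.   0.4  0. ] w 1.001 q6 0.58
[279. 132.] 1841 ray ctr [0.4774 0.3817 0.056 ] edges [np.float64(0.0545), np.float64(0.0215)] ang 25.6 depth z 0.0 x 0.4357 0.5008 y 0.353 0.3989
[606. 142.] 1374 ray ctr [0.6979 0.3671 0.056 ] edges [np.float64(0.0459), np.float64(0.0163)] ang 22.9 depth z 0.0102 x 0.7138 0.7666 y 0.3397 0.3755
[326. 212.] 2337 ray ctr [0.5092 0.3274 0.056 ] edges [np.float64(0.0586), np.float64(0.0228)] ang -2.8 depth z 0.056 x 0.4792 0.5391 y 0.314 0.3402
[495. 389.] 725 ray ctr [0.6504 0.1573 0.056 ] edges [np.float64(0.0344), np.float64(0.0276)] ang -2.7 depth z 0.0 x 0.6685 0.7135 y 0.0705 0.1093
t 23.5 tcp [0.505  0.3275 0.1224] yaw_y -2.82 zdir [-0.002 -0.001 -1.   ] F [ 0.3  1.1 -0.1] w 0.998 q6 0.58
units of 0.04 (dx,dy,dz): [0.01 0.1  2.61]
```

Call:
play_rows:
  rows:
    - {"dx": 0,"dy": 0.1,"dz": 0.4,"roll": 0,"fingers": 0}
    - {"dx": 0,"dy": 0,"dz": 0.6,"roll": 0,"fingers": 0}
    - {"dx": 0,"dy": 0,"dz": 0.6,"roll": 0,"fingers": 0}
    - {"dx": 0,"dy": 0,"dz": 0.5,"roll": 0,"fingers": 0}
    - {"dx": 0,"dy": 0,"dz": 0.3,"roll": 0,"fingers": 0}
    - {"dx": 0,"dy": 0,"dz": 0.2,"roll": 0,"fingers": 0}
    - {"dx": 0,"dy": 0,"dz": 0,"roll": 0,"fingers": 1}
    - {"dx": 0,"dy": 0,"dz": 0,"roll": 0,"fingers": 1}
    - {"dx": 0,"dy": 0,"dz": 0,"roll": 0,"fingers": 1}
    - {"dx": 0,"dy": 0,"dz": 0,"roll": 0,"fingers": 1}
    - {"dx": 0,"dy": 0,"dz": 0,"roll": 0,"fingers": 1}
    - {"dx": 0,"dy": 0,"dz": 0,"roll": 0,"fingers": 1}

```text
time: 24.5
tool_pos: [0.5104, 0.3282, 0.0207]
tcp_rot: [2.273, 2.168, 0.002]
wrist_force: [0.8, -0.7, -0.0]
width: 0.699
```

Call:
play_rows:
  rows:
    - {"dx": 0,"dy": 0,"dz": -0.3,"roll": 0,"fingers": 1}
    - {"dx": 0,"dy": 0,"dz": -0.6,"roll": 0,"fingers": 1}
    - {"dx": 0,"dy": 0,"dz": -0.7,"roll": 0,"fingers": 1}
    - {"dx": 0,"dy": 0,"dz": -0.65,"roll": 0,"fingers": 1}
    - {"dx": -0.5,"dy": 0.14,"dz": 0,"roll": 0,"fingers": 1}
    - {"dx": -0.72,"dy": 0.19,"dz": 0,"roll": 0,"fingers": 1}
    - {"dx": -0.72,"dy": 0.19,"dz": 0,"roll": 0,"fingers": 1}
    - {"dx": -0.72,"dy": 0.19,"dz": 0,"roll": 0,"fingers": 1}
    - {"dx": -0.72,"dy": 0.19,"dz": 0,"roll": 0,"fingers": 1}
    - {"dx": -0.72,"dy": 0.19,"dz": 0,"roll": 0,"fingers": 1}
    - {"dx": -0.72,"dy": 0.19,"dz": 0,"roll": 0,"fingers": 1}
    - {"dx": -0.72,"dy": 0.19,"dz": 0,"roll": 0,"fingers": 1}
    - {"dx": -0.72,"dy": 0.19,"dz": 0,"roll": 0,"fingers": 1}
    - {"dx": 0,"dy": 0,"dz": 0.5,"roll": 0,"fingers": 1}
    - {"dx": 0,"dy": 0,"dz": 0.6,"roll": 0,"fingers": 1}
    - {"dx": 0,"dy": 0,"dz": 0.5,"roll": 0,"fingers": 1}
    - {"dx": 0,"dy": 0,"dz": 0.35,"roll": 0,"fingers": 1}
    - {"dx": 0,"dy": 0,"dz": 0.2,"roll": 0,"fingers": 1}
    - {"dx": 0,"dy": 0,"dz": 0,"roll": 0,"fingers": 1}
    - {"dx": 0,"dy": 0,"dz": 0,"roll": 0,"fingers": 1}

```text
time: 26.17
tool_pos: [0.5645, 0.0747, 0.0244]
tcp_rot: [2.274, 2.168, 0.0]
wrist_force: [-0.2, 0.4, -1.2]
width: 0.696
```

Call:
play_rows:
  rows:
    - {"dx": 0,"dy": 0,"dz": 0.04,"roll": 0,"fingers": 1}
    - {"dx": 0,"dy": 0,"dz": 0,"roll": 0,"fingers": 1}

```text
time: 26.33
tool_pos: [0.5655, 0.0748, 0.0236]
tcp_rot: [2.272, 2.167, 0.003]
wrist_force: [-0.4, 0.4, -1.5]
width: 0.694
```

Call:
play_rows:
  rows:
    - {"dx": 0,"dy": 0,"dz": 0.08,"roll": 0,"fingers": 1}
    - {"dx": 0,"dy": 0,"dz": 0.04,"roll": 0,"fingers": 1}
    - {"dx": 0,"dy": 0,"dz": 0,"roll": 0,"fingers": 1}

```text
time: 26.58
tool_pos: [0.5642, 0.0746, 0.0174]
tcp_rot: [-2.273, -2.168, 0.0]
wrist_force: [0.3, 0.4, -2.0]
width: 0.694
```

Call:
play_rows:
  rows:
    - {"dx": 0,"dy": 0,"dz": 0.04,"roll": 0,"fingers": 1}
    - {"dx": 0,"dy": 0,"dz": 0,"roll": 0,"fingers": 1}

```text
time: 26.75
tool_pos: [0.5645, 0.0746, 0.0167]
tcp_rot: [-2.274, -2.168, 0.0]
wrist_force: [-2.8, -0.5, 5.0]
width: 0.697
```

Call:
play_rows:
  rows:
    - {"dx": 0,"dy": 0,"dz": 0.03,"roll": 0,"fingers": 1}
    - {"dx": 0,"dy": 0,"dz": 0,"roll": 0,"fingers": 1}

```text
time: 26.92
tool_pos: [0.5645, 0.0747, 0.0167]
tcp_rot: [-2.273, -2.168, 0.0]
wrist_force: [-6.2, -0.8, 13.4]
width: 0.699
```

Call:
play_rows:
  rows:
    - {"dx": 0,"dy": 0,"dz": -0.04,"roll": 0,"fingers": 0}
    - {"dx": 0,"dy": 0,"dz": 0,"roll": 0,"fingers": 0}
    - {"dx": 0,"dy": 0,"dz": 0,"roll": 0,"fingers": 0}
    - {"dx": 0,"dy": 0,"dz": 0,"roll": 0,"fingers": 0}
    - {"dx": 0,"dy": 0,"dz": -0.3,"roll": 0,"fingers": 0}
    - {"dx": 0,"dy": 0,"dz": -0.6,"roll": 0,"fingers": 0}
    - {"dx": 0,"dy": 0,"dz": -0.7,"roll": 0,"fingers": 0}
    - {"dx": 0,"dy": 0,"dz": -0.7,"roll": 0,"fingers": 0}
    - {"dx": 0,"dy": 0,"dz": -0.3,"roll": 1,"fingers": 0}
    - {"dx": 0,"dy": 0,"dz": 0,"roll": 1,"fingers": 0}
    - {"dx": 0,"dy": 0,"dz": 0,"roll": 1,"fingers": 0}
    - {"dx": 0,"dy": 0,"dz": 0,"roll": 1,"fingers": 0}
    - {"dx": 0,"dy": 0,"dz": 0,"roll": 1,"fingers": 0}
    - {"dx": 0,"dy": 0,"dz": 0,"roll": 1,"fingers": 0}
    - {"dx": 0,"dy": 0,"dz": 0,"roll": 1,"fingers": 0}
    - {"dx": 0,"dy": 0,"dz": 0,"roll": 1,"fingers": 0}
    - {"dx": 0,"dy": 0,"dz": 0,"roll": 1,"fingers": 0}
    - {"dx": 0,"dy": 0,"dz": 0,"roll": 1,"fingers": 0}
    - {"dx": 0,"dy": 0,"dz": 0,"roll": 1,"fingers": 0}
    - {"dx": 0,"dy": 0,"dz": 0,"roll": 1,"fingers": 0}

```text
time: 28.58
tool_pos: [0.5644, 0.0746, 0.121]
tcp_rot: [2.961, 1.051, 0.001]
wrist_force: [-0.8, 0.3, -0.5]
width: 1.004
```

Call:
play_rows:
  rows:
    - {"dx": 0,"dy": 0,"dz": 0,"roll": 1,"fingers": 0}
    - {"dx": 0,"dy": 0,"dz": 0,"roll": 1,"fingers": 0}
    - {"dx": 0,"dy": 0,"dz": 0,"roll": 1,"fingers": 0}
    - {"dx": 0,"dy": 0,"dz": 0,"roll": 1,"fingers": 0}
    - {"dx": 0,"dy": 0,"dz": 0,"roll": 1,"fingers": 0}
    - {"dx": 0,"dy": 0,"dz": 0,"roll": 1,"fingers": 0}
    - {"dx": 0,"dy": 0,"dz": 0,"roll": 1,"fingers": 0}
    - {"dx": 0,"dy": 0,"dz": 0,"roll": 1,"fingers": 0}
    - {"dx": 0,"dy": 0,"dz": 0,"roll": 1,"fingers": 0}
    - {"dx": 0,"dy": 0,"dz": 0,"roll": 1,"fingers": 0}
    - {"dx": 0,"dy": 0,"dz": 0,"roll": 0.5,"fingers": 0}
    - {"dx": 0,"dy": 0,"dz": 0,"roll": 0,"fingers": 0}

```text
time: 29.58
tool_pos: [0.5644, 0.0746, 0.121]
tcp_rot: [-3.141, 0.076, -0.001]
wrist_force: [0.2, 0.0, 0.5]
width: 0.999
```

```bash
python3 m2.py w8.png
```

```text
t 29.58 tcp [0.5644 0.0746 0.121 ] yaw_y -92.77 zdir [ 0.  0. -1.] F [0.2 0.  0.5] w 0.999 q6 1.71
[429.  16.] 3215 ray ctr [0.6836 0.0009 0.056 ] edges [np.float64(0.0629), np.float64(0.0215)] ang -92.8 depth z 0.0342 x 0.6764 0.7024 y -0.0408 0.0289
[596. 180.] 5694 ray ctr [ 0.5768 -0.1175  0.056 ] edges [np.float64(0.0642), np.float64(0.0564)] ang -88.3 depth z 0.0045 x 0.5298 0.5931 y -0.2118 -0.1336
[320. 209.] 2403 ray ctr [0.5655 0.0735 0.056 ] edges [np.float64(0.022), np.float64(0.0582)] ang 178.1 depth z 0.052 x 0.534 0.5941 y 0.0609 0.0862
[232. 230.] 2438 ray ctr [0.5527 0.1384 0.056 ] edges [np.float64(0.0261), np.float64(0.0578)] ang -177.0 depth z -0.0001 x 0.4921 0.5666 y 0.1381 0.1745
[ 27. 340.] 4193 ray ctr [0.4701 0.3245 0.056 ] edges [np.float64(0.1234), np.float64(0.0519)] ang -51.6 depth z -0.0001 x 0.3393 0.4754 y 0.3159 0.4447
[143. 389.] 737 ray ctr [0.4117 0.2342 0.056 ] edges [np.float64(0.0343), np.float64(0.0272)] ang -92.8 depth z -0.0002 x 0.3308 0.367 y 0.2602 0.3057
[495. 389.] 748 ray ctr [ 0.3973 -0.0726  0.056 ] edges [np.float64(0.0283), np.float64(0.035)] ang -92.8 depth z -0.0003 x 0.3113 0.3499 y -0.1368 -0.09
```

Call:
play_rows:
  rows:
    - {"dx": 0,"dy": 0.02,"dz": 0.5,"roll": 0,"fingers": 0}
    - {"dx": 0,"dy": 0,"dz": 0.6,"roll": 0,"fingers": 0}
    - {"dx": 0,"dy": 0,"dz": 0.6,"roll": 0,"fingers": 0}
    - {"dx": 0,"dy": 0,"dz": 0.5,"roll": 0,"fingers": 0}
    - {"dx": 0,"dy": 0,"dz": 0.37,"roll": 0,"fingers": 0}
    - {"dx": 0,"dy": 0,"dz": 0,"roll": 0,"fingers": 1}
    - {"dx": 0,"dy": 0,"dz": 0,"roll": 0,"fingers": 1}
    - {"dx": 0,"dy": 0,"dz": 0,"roll": 0,"fingers": 1}
    - {"dx": 0,"dy": 0,"dz": 0,"roll": 0,"fingers": 1}
    - {"dx": 0,"dy": 0,"dz": 0,"roll": 0,"fingers": 1}
    - {"dx": 0,"dy": 0,"dz": 0,"roll": 0,"fingers": 1}
    - {"dx": 0,"dy": 0,"dz": 0,"roll": 0,"fingers": 1}
    - {"dx": 0,"dy": 0,"dz": 0,"roll": 0,"fingers": 1}

```text
time: 30.72
tool_pos: [0.5658, 0.074, 0.0192]
tcp_rot: [-3.14, 0.075, -0.005]
wrist_force: [0.8, 0.4, 5.4]
width: 0.271
```

Call:
play_rows:
  rows:
    - {"dx": 0,"dy": 0,"dz": -0.4,"roll": 0,"fingers": 1}
    - {"dx": 0,"dy": 0,"dz": -0.7,"roll": 0,"fingers": 1}
    - {"dx": 0,"dy": 0,"dz": -0.7,"roll": 0,"fingers": 1}
    - {"dx": 0,"dy": 0,"dz": -0.6,"roll": 0,"fingers": 1}
    - {"dx": 0,"dy": 0,"dz": -0.4,"roll": -0.65,"fingers": 1}
    - {"dx": 0,"dy": 0,"dz": 0,"roll": -0.64,"fingers": 1}
    - {"dx": -0.02,"dy": 0.5,"dz": 0,"roll": 0,"fingers": 1}
    - {"dx": -0.03,"dy": 0.8,"dz": 0,"roll": 0,"fingers": 1}
    - {"dx": -0.03,"dy": 0.8,"dz": 0,"roll": 0,"fingers": 1}
    - {"dx": -0.03,"dy": 0.8,"dz": 0,"roll": 0,"fingers": 1}
    - {"dx": -0.03,"dy": 0.8,"dz": 0,"roll": 0,"fingers": 1}
    - {"dx": -0.03,"dy": 0.8,"dz": 0,"roll": 0,"fingers": 1}
    - {"dx": -0.03,"dy": 0.8,"dz": 0,"roll": 0,"fingers": 1}
    - {"dx": -0.03,"dy": 0.8,"dz": 0,"roll": 0,"fingers": 1}
    - {"dx": -0.02,"dy": 0.7,"dz": 0,"roll": 0,"fingers": 1}
    - {"dx": 0,"dy": 0,"dz": 0,"roll": 0,"fingers": 1}
    - {"dx": 0,"dy": 0,"dz": 0,"roll": 0,"fingers": 1}

```text
time: 32.13
tool_pos: [0.5653, -0.1997, 0.1291]
tcp_rot: [-3.14, -0.062, 0.001]
wrist_force: [0.1, 0.4, -1.1]
width: 0.277
```

Run:
```python
from h import *
tray(); c=cam('wrist'); W=dep(c); d=W[...,:2]-C; X=d@ex;Y=d@ey;Z=W[...,2]
m=(X>.065)&(X<.12)&(Y>.03)&(Y<.075)&(Z>.11)&(Z<.18)&(np.arange(640)[None]>270)&(np.arange(640)[None]<370)
print('carton Y pct',np.nanpercentile(Y[m],[50,95,99.5]).round(4),'X',np.nanpercentile(X[m],[1,99]).round(4),'Z',np.nanpercentile(Z[m],[1,99]).round(4))
m=(X>.003)&(X<.06)&(Y>.004)&(Y<.067)&(Z>.050)&(Z<.0575)
print('thick',np.percentile(X[m],[1,99]).round(4),np.percentile(Y[m],[1,99]).round(4))
```

```text
t 32.13 tcp [ 0.5653 -0.1997  0.1291] yaw_y -87.74 zdir [-0.001  0.    -1.   ] F [ 0.1  0.4 -1.1] w 0.277 q6 1.15
TCP in tray: from end wall 83.6 from tall wall 32.2 z 129.1
carton Y pct [0.046  0.0608 0.061 ] X [0.0656 0.1028] Z [0.1163 0.178 ]
thick [0.0033 0.0363] [0.0046 0.0597]
```

Call:
play_rows:
  rows:
    - {"dx": 0.08,"dy": 0,"dz": 0,"roll": 0,"fingers": 1}
    - {"dx": 0,"dy": 0,"dz": 0.4,"roll": 0,"fingers": 1}
    - {"dx": 0,"dy": 0,"dz": 0.5,"roll": 0,"fingers": 1}
    - {"dx": 0,"dy": 0,"dz": 0.5,"roll": 0,"fingers": 1}
    - {"dx": 0,"dy": 0,"dz": 0.4,"roll": 0,"fingers": 1}
    - {"dx": 0,"dy": 0,"dz": 0.3,"roll": 0,"fingers": 1}
    - {"dx": 0,"dy": 0,"dz": 0.25,"roll": 0,"fingers": 1}
    - {"dx": 0,"dy": 0,"dz": 0.15,"roll": 0,"fingers": 1}
    - {"dx": 0,"dy": 0,"dz": 0,"roll": 0,"fingers": 1}
    - {"dx": 0,"dy": 0,"dz": 0,"roll": 0,"fingers": 1}

```text
time: 33.02
tool_pos: [0.5694, -0.1981, 0.0297]
tcp_rot: [3.141, 0.067, 0.0]
wrist_force: [0.5, 0.8, -1.4]
width: 0.279
```

Call:
play_rows:
  rows:
    - {"dx": 0,"dy": 0,"dz": 0.06,"roll": 0,"fingers": 1}
    - {"dx": 0,"dy": 0,"dz": 0,"roll": 0,"fingers": 1}

```text
time: 33.18
tool_pos: [0.5698, -0.1986, 0.0279]
tcp_rot: [3.14, 0.067, 0.002]
wrist_force: [-0.1, -0.2, -1.9]
width: 0.277
```

Call:
play_rows:
  rows:
    - {"dx": 0,"dy": 0,"dz": 0.08,"roll": 0,"fingers": 1}
    - {"dx": 0,"dy": 0,"dz": 0.04,"roll": 0,"fingers": 1}
    - {"dx": 0,"dy": 0,"dz": 0,"roll": 0,"fingers": 1}

```text
time: 33.43
tool_pos: [0.5688, -0.1983, 0.0221]
tcp_rot: [-3.141, -0.066, 0.001]
wrist_force: [0.6, -0.2, -2.0]
width: 0.274
```

Call:
play_rows:
  rows:
    - {"dx": 0,"dy": 0,"dz": 0.04,"roll": 0,"fingers": 1}
    - {"dx": 0,"dy": 0,"dz": 0,"roll": 0,"fingers": 1}

```text
time: 33.6
tool_pos: [0.5692, -0.1984, 0.0213]
tcp_rot: [3.141, 0.067, 0.0]
wrist_force: [-1.4, 0.5, 3.0]
width: 0.275
```

Call:
play_rows:
  rows:
    - {"dx": 0,"dy": 0,"dz": 0.025,"roll": 0,"fingers": 1}
    - {"dx": 0,"dy": 0,"dz": 0,"roll": 0,"fingers": 1}

```text
time: 33.77
tool_pos: [0.5692, -0.1984, 0.0212]
tcp_rot: [3.141, 0.067, 0.0]
wrist_force: [-3.6, 0.6, 8.0]
width: 0.273
```

Call:
play_rows:
  rows:
    - {"dx": -0.05,"dy": 0,"dz": -0.02,"roll": 0,"fingers": 1}
    - {"dx": -0.04,"dy": 0,"dz": 0,"roll": 0,"fingers": 1}
    - {"dx": 0,"dy": 0,"dz": 0,"roll": 0,"fingers": 1}

```text
time: 34.02
tool_pos: [0.5663, -0.1987, 0.0212]
tcp_rot: [3.14, 0.067, 0.003]
wrist_force: [0.7, -0.2, 3.6]
width: 0.275
```

Call:
play_rows:
  rows:
    - {"dx": -0.03,"dy": 0,"dz": 0,"roll": 0,"fingers": 1}
    - {"dx": 0,"dy": 0,"dz": 0,"roll": 0,"fingers": 1}

```text
time: 34.18
tool_pos: [0.5654, -0.1988, 0.0212]
tcp_rot: [3.14, 0.067, 0.004]
wrist_force: [1.9, -0.1, 3.2]
width: 0.279
```

Call:
play_rows:
  rows:
    - {"dx": -0.03,"dy": 0,"dz": 0,"roll": 0,"fingers": 1}
    - {"dx": 0,"dy": 0,"dz": 0,"roll": 0,"fingers": 1}

```text
time: 34.35
tool_pos: [0.5642, -0.1989, 0.0212]
tcp_rot: [3.14, 0.067, 0.004]
wrist_force: [3.0, -0.1, 3.4]
width: 0.272
```

Call:
play_rows:
  rows:
    - {"dx": -0.03,"dy": 0,"dz": 0,"roll": 0,"fingers": 1}
    - {"dx": 0,"dy": 0,"dz": 0,"roll": 0,"fingers": 1}

```text
time: 34.52
tool_pos: [0.5642, -0.1989, 0.0212]
tcp_rot: [3.14, 0.066, 0.008]
wrist_force: [8.1, 0.2, 0.7]
width: 0.273
```

Call:
play_rows:
  rows:
    - {"dx": -0.03,"dy": 0,"dz": 0,"roll": 0,"fingers": 1}
    - {"dx": 0,"dy": 0,"dz": 0,"roll": 0,"fingers": 1}

```text
time: 34.68
tool_pos: [0.5643, -0.1989, 0.0213]
tcp_rot: [3.14, 0.066, 0.012]
wrist_force: [10.8, -0.0, -1.1]
width: 0.277
```

Call:
play_rows:
  rows:
    - {"dx": 0,"dy": 0.09,"dz": 0,"roll": 0,"fingers": 1}
    - {"dx": 0,"dy": 0.09,"dz": 0,"roll": 0,"fingers": 1}
    - {"dx": 0,"dy": 0.07,"dz": 0,"roll": 0,"fingers": 1}
    - {"dx": 0,"dy": 0,"dz": 0,"roll": 0,"fingers": 1}
    - {"dx": 0,"dy": 0,"dz": 0,"roll": 0,"fingers": 0.6}
    - {"dx": 0,"dy": 0,"dz": 0,"roll": 0,"fingers": 0.6}
    - {"dx": 0.06,"dy": 0,"dz": -0.1,"roll": 0,"fingers": 0.6}
    - {"dx": 0,"dy": 0,"dz": -0.3,"roll": 0,"fingers": 0.6}
    - {"dx": 0,"dy": 0,"dz": -0.5,"roll": 0,"fingers": 0.6}
    - {"dx": 0,"dy": 0,"dz": -0.6,"roll": 0,"fingers": 0.6}
    - {"dx": 0,"dy": 0,"dz": -0.5,"roll": 0,"fingers": 0.8}
    - {"dx": 0,"dy": -0.5,"dz": 0,"roll": 0,"fingers": 1}
    - {"dx": 0,"dy": -0.5,"dz": 0,"roll": 0,"fingers": 1}
    - {"dx": 0,"dy": 0,"dz": 0,"roll": 0,"fingers": 1}
    - {"dx": 0,"dy": 0,"dz": 0,"roll": 0,"fingers": 1}

```text
time: 35.93
tool_pos: [0.5615, -0.1681, 0.1012]
tcp_rot: [3.14, 0.069, -0.0]
wrist_force: [-0.0, -0.2, -0.2]
width: 0.005
```

```bash
python3 m4.py wrist w9.png
```

```text
t 35.93 tcp [ 0.5615 -0.1681  0.1012] yaw_y -87.48 zdir [ 0. -0. -1.] F [-0.  -0.2 -0.2] w 0.005 q6 1.19
TCP in tray: from end wall 115.4 from tall wall 29.7 z 101.2
top 132 X [0.0036 0.0186 0.0394] Y [0.0184 0.0378 0.0582] Z 0.0537
wrist 7185 X [0.0035 0.0326 0.086 ] Y [0.0046 0.034  0.0597] Z 0.0534
scene 739 X [0.0039 0.0327 0.0885] Y [0.0048 0.0337 0.0601] Z 0.0555
```

View pics/w9.png

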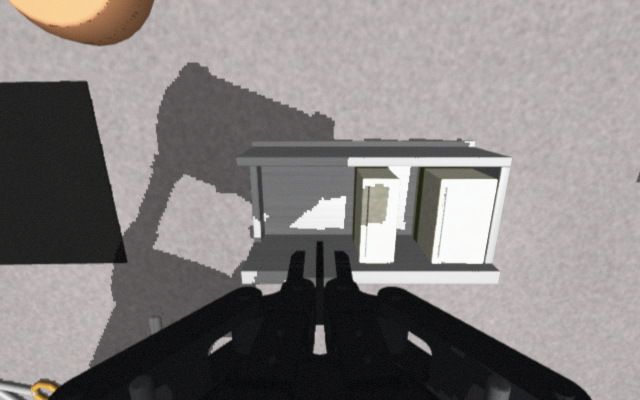

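The thin carton stands upright and flush with the tall wall at pixel (377,215), about 26 mm from the thick one. Now pushing it up.

Call:
play_rows:
  rows:
    - {"dx": -0.02,"dy": 0,"dz": 0.4,"roll": 0.04,"fingers": 1}
    - {"dx": 0,"dy": 0,"dz": 0.5,"roll": 0,"fingers": 1}
    - {"dx": 0,"dy": 0,"dz": 0.5,"roll": 0,"fingers": 1}
    - {"dx": 0,"dy": 0,"dz": 0.4,"roll": 0,"fingers": 1}
    - {"dx": 0,"dy": 0,"dz": 0.25,"roll": 0,"fingers": 1}
    - {"dx": 0,"dy": 0.03,"dz": 0.1,"roll": 0,"fingers": 1}
    - {"dx": 0,"dy": 0.09,"dz": 0,"roll": 0,"fingers": 1}
    - {"dx": 0,"dy": 0.09,"dz": 0,"roll": 0,"fingers": 1}
    - {"dx": 0,"dy": 0.09,"dz": 0,"roll": 0,"fingers": 1}
    - {"dx": 0,"dy": 0.09,"dz": 0,"roll": 0,"fingers": 1}
    - {"dx": 0,"dy": 0.09,"dz": 0,"roll": 0,"fingers": 1}
    - {"dx": 0,"dy": 0.09,"dz": 0,"roll": 0,"fingers": 1}
    - {"dx": 0,"dy": 0.09,"dz": 0,"roll": 0,"fingers": 1}
    - {"dx": 0,"dy": 0.09,"dz": 0,"roll": 0,"fingers": 1}
    - {"dx": 0,"dy": 0.09,"dz": 0,"roll": 0,"fingers": 1}
    - {"dx": 0,"dy": 0,"dz": 0,"roll": 0,"fingers": 1}
    - {"dx": 0,"dy": 0,"dz": 0,"roll": 0,"fingers": 1}

```text
time: 37.5
tool_pos: [0.564, -0.2027, 0.0166]
tcp_rot: [3.14, 0.061, 0.006]
wrist_force: [0.2, 2.5, 5.5]
width: 0.001
```

Call:
play_rows:
  rows:
    - {"dx": 0,"dy": 0.05,"dz": 0,"roll": 0,"fingers": 1}
    - {"dx": 0,"dy": 0,"dz": 0,"roll": 0,"fingers": 1}

```text
time: 37.67
tool_pos: [0.5642, -0.2043, 0.0168]
tcp_rot: [3.141, 0.062, 0.006]
wrist_force: [-0.0, 3.7, 7.8]
width: 0.002
```

Call:
play_rows:
  rows:
    - {"dx": 0,"dy": 0.05,"dz": 0,"roll": 0,"fingers": 1}
    - {"dx": 0,"dy": 0,"dz": 0,"roll": 0,"fingers": 1}

```text
time: 37.83
tool_pos: [0.5643, -0.2059, 0.0168]
tcp_rot: [-3.141, -0.061, -0.005]
wrist_force: [-0.2, 5.7, 7.4]
width: 0.0
```

```bash
python3 -c "
from h import *
tray()"
```

```text
t 37.83 tcp [ 0.5643 -0.2059  0.0168] yaw_y -87.76 zdir [ 0.003  0.    -1.   ] F [-0.2  5.7  7.4] w 0.0 q6 1.14
TCP in tray: from end wall 77.4 from tall wall 31.0 z 16.8
```

Call:
play_rows:
  rows:
    - {"dx": 0,"dy": -0.1,"dz": 0,"roll": 0,"fingers": 1}
    - {"dx": 0,"dy": 0,"dz": -0.15,"roll": 0,"fingers": 1}
    - {"dx": 0,"dy": 0,"dz": 0,"roll": 0,"fingers": 1}

```text
time: 38.08
tool_pos: [0.563, -0.2026, 0.0217]
tcp_rot: [3.14, 0.063, 0.002]
wrist_force: [0.6, 0.0, -0.1]
width: -0.002
```

```bash
python3 m4.py wrist w10.png
python3 - <<'E'
from h import *
c=cam('scene'); W=dep(c); d=W[...,:2]-C; X=d@ex;Y=d@ey;Z=W[...,2]
for lo in np.arange(.015,.06,.01):
    for a,b in((.003,.04),(.04,.075)):
        m=(X>a)&(X<b)&(Y>.05)&(Y<.066)&(Z>lo)&(Z<lo+.01)
        if m.sum()>3: print(lo.round(3),(a,b),m.sum(),np.percentile(X[m],[1,50,99]).round(4),np.median(Y[m]).round(4))
E
```

```text
t 38.08 tcp [ 0.563  -0.2026  0.0217] yaw_y -87.7 zdir [ 0.002 -0.001 -1.   ] F [ 0.6  0.  -0.1] w -0.002 q6 1.14
TCP in tray: from end wall 80.8 from tall wall 29.8 z 21.7
top 10
wrist 12750 X [0.0035 0.0287 0.0824] Y [0.0117 0.0428 0.0604] Z 0.0535
scene 541 X [0.0037 0.0266 0.0847] Y [0.0063 0.0419 0.0608] Z 0.0553
0.035 (0.003, 0.04) 36 [0.0038 0.0211 0.0383] 0.0599
0.035 (0.04, 0.075) 15 [0.0464 0.0584 0.067 ] 0.0606
0.045 (0.003, 0.04) 66 [0.0034 0.0205 0.0393] 0.0588
0.045 (0.04, 0.075) 44 [0.0445 0.0547 0.0675] 0.0596
0.055 (0.003, 0.04) 55 [0.0044 0.0233 0.0388] 0.0555
0.055 (0.04, 0.075) 41 [0.0444 0.057  0.0661] 0.0557
```

View pics/w10.png

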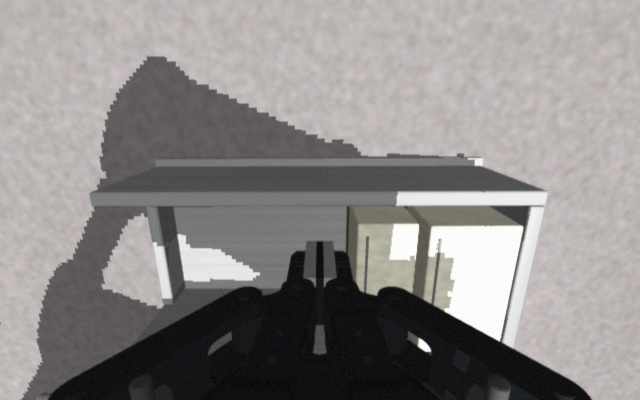

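The thin carton is still upright at pixel (385,250), about 5 mm short of the thick one. The gripper had been bearing on the carton's top edge, so I'll push again a few millimetres higher.

Call:
play_rows:
  rows:
    - {"dx": 0,"dy": 0,"dz": -0.06,"roll": 0,"fingers": 1}
    - {"dx": 0,"dy": 0.06,"dz": 0,"roll": 0,"fingers": 1}
    - {"dx": 0,"dy": 0.05,"dz": 0,"roll": 0,"fingers": 1}
    - {"dx": 0,"dy": 0,"dz": 0,"roll": 0,"fingers": 1}

```text
time: 38.62
tool_pos: [0.5625, -0.2069, 0.0229]
tcp_rot: [-3.141, -0.062, -0.0]
wrist_force: [0.1, 0.9, 0.0]
width: -0.0
```

Call:
play_rows:
  rows:
    - {"dx": 0,"dy": 0.05,"dz": 0,"roll": 0,"fingers": 1}
    - {"dx": 0,"dy": 0,"dz": 0,"roll": 0,"fingers": 1}

```text
time: 38.78
tool_pos: [0.5624, -0.2084, 0.0226]
tcp_rot: [-3.14, -0.062, 0.001]
wrist_force: [0.0, 1.4, -1.3]
width: -0.005
```

Call:
play_rows:
  rows:
    - {"dx": 0,"dy": 0.04,"dz": 0,"roll": 0,"fingers": 1}
    - {"dx": 0,"dy": 0,"dz": 0,"roll": 0,"fingers": 1}

```text
time: 38.95
tool_pos: [0.5623, -0.2085, 0.0225]
tcp_rot: [-3.138, -0.061, 0.001]
wrist_force: [1.4, 7.3, 1.8]
width: -0.0
```

Call:
play_rows:
  rows:
    - {"dx": 0,"dy": 0.04,"dz": 0,"roll": 0,"fingers": 1}
    - {"dx": 0,"dy": 0.02,"dz": 0,"roll": 0,"fingers": 1}
    - {"dx": 0,"dy": 0,"dz": 0,"roll": 0,"fingers": 1}

```text
time: 39.2
tool_pos: [0.5623, -0.2086, 0.0226]
tcp_rot: [-3.135, -0.06, 0.002]
wrist_force: [1.3, 15.5, 4.0]
width: 0.002
```

Call:
play_rows:
  rows:
    - {"dx": 0,"dy": -0.15,"dz": 0,"roll": 0,"fingers": 1}
    - {"dx": 0,"dy": -0.3,"dz": 0,"roll": 0,"fingers": 1}
    - {"dx": 0,"dy": -0.3,"dz": -0.4,"roll": 0,"fingers": 1}
    - {"dx": 0,"dy": 0,"dz": -0.7,"roll": 0,"fingers": 1}
    - {"dx": 0,"dy": 0,"dz": -0.8,"roll": 0,"fingers": 1}
    - {"dx": 0,"dy": -0.3,"dz": -0.8,"roll": 0,"fingers": 1}
    - {"dx": 0,"dy": -0.5,"dz": -0.4,"roll": 0,"fingers": 1}
    - {"dx": 0,"dy": 0,"dz": 0,"roll": 0,"fingers": 1}
    - {"dx": 0,"dy": 0,"dz": 0,"roll": 0,"fingers": 1}

```text
time: 39.95
tool_pos: [0.5612, -0.1504, 0.1484]
tcp_rot: [3.139, 0.065, 0.005]
wrist_force: [-1.0, 0.0, -0.8]
width: 0.003
```

```bash
python3 m4.py wrist w11.png
python3 - <<'E'
from h import *
c=cam('wrist'); W=dep(c); d=W[...,:2]-C; X=d@ex;Y=d@ey;Z=W[...,2]
for a,b in((.005,.033),(.04,.058)):
  for y0,y1 in ((.01,.025),(.035,.055)):
    m=(X>a)&(X<b)&(Y>y0)&(Y<y1)&(Z>.04); print((a,b),(y0,y1),'top z',np.percentile(Z[m],[5,50,95]).round(4))
for y0 in(.012,.03,.05):
    m=(X>.003)&(X<.09)&(abs(Y-y0)<.006)&(Z>.05)&(Z<.0575); h=np.histogram(X[m],np.arange(.028,.068,.002))[0]; print('Y',y0,'outer X',np.percentile(X[m],99).round(4),h)
for a,b in((.005,.033),(.04,.058)):
    m=(X>a)&(X<b)&(Y>.05)&(Y<.067)&(Z>.05)&(Z<.0575); print('far edge Y',np.percentile(Y[m],99).round(4), [np.percentile(Y[m&(abs(X-x)<.004)],99).round(4) for x in(a+.004,b-.004)])
E
```

```text
t 39.95 tcp [ 0.5612 -0.1504  0.1484] yaw_y -87.63 zdir [ 0.003 -0.002 -1.   ] F [-1.   0.  -0.8] w 0.003 q6 1.23
TCP in tray: from end wall 133.1 from tall wall 30.2 z 148.4
top 221 X [0.0106 0.0353 0.0624] Y [0.0135 0.0377 0.0582] Z 0.0536
wrist 4910 X [0.0037 0.0324 0.0601] Y [0.0047 0.0339 0.0599] Z 0.0534
scene 748 X [0.0038 0.0327 0.0627] Y [0.0045 0.0332 0.0605] Z 0.0554
(0.005, 0.033) (0.01, 0.025) top z [0.0525 0.0535 0.0545]
(0.005, 0.033) (0.035, 0.055) top z [0.0524 0.0534 0.0545]
(0.04, 0.058) (0.01, 0.025) top z [0.0524 0.0535 0.0546]
(0.04, 0.058) (0.035, 0.055) top z [0.0524 0.0535 0.0546]
Y 0.012 outer X 0.0601 [34 31 38 34 30 34 32 34 34 33 30 33 30 34 37 35 14  0  0  0]
Y 0.03 outer X 0.0602 [35 37 35 41 35 32 40 35 34 39 36 34 36 36 36 43 16  0  0  0]
Y 0.05 outer X 0.0602 [40 33 42 43 33 44 34 42 36 42 40 35 39 38 40 51 14  0  0  0]
far edge Y 0.0599 [np.float64(0.0598), np.float64(0.0599)]
far edge Y 0.0607 [np.float64(0.0606), np.float64(0.0606)]
```

View pics/w11.png

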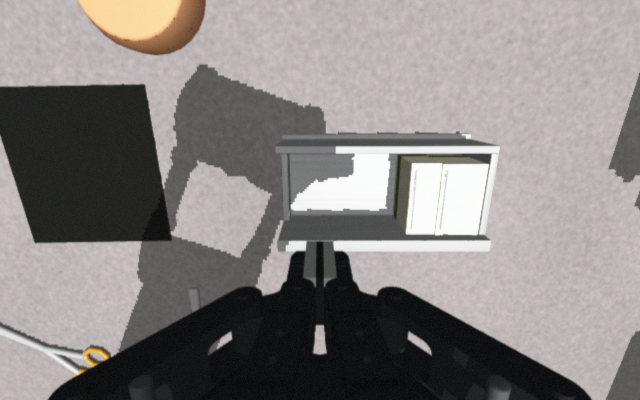

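```bash
python3 -c "
from h import *
print(bot.finish_job())"
```

```text
the job is handed in; nothing more can be done
None
```

The job is handed in at about 40 s of the 72 s allowed. Both cartons are packed upright in the tray, in the order asked. I took each from the rack by its ends, stood it on the mat, regripped it by its broad faces and set it on the tray floor under force feedback. Then I slid it against the tall wall and pushed it home with the closed fingers.

**Last checks:**
- **Thick carton:** it lies 0–36 mm from the end wall, with its far end 59.9 mm from the tall wall, so it is in the corner.
- **Thin carton:** its outer face is 60.1–60.2 mm from the end wall all along its length. That matches 36 + 24 mm, so it is tight and square behind the thick one.
- **Upright and clear:** both tops are level at 53.5 mm, the wrist force was near zero and the gripper was well clear.

**Disagreements:**
- The thin carton's far end read 60.7 mm, so it may stand about 0.7 mm off the tall wall. That is close to the measuring noise, and I left it.
- On the first push of the thin carton the gripper bore lightly on its top edge, with about 8 N upward on the tool. I backed off, raised the fingers and pushed again without trouble.
- The scene camera read about 2 mm higher and farther than the wrist camera, which is within the stated calibration.
- I viewed 12 pictures, two over the budget of 10.

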